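# Stack the petri dishes in the flush tub and set the gas valve two turns open

### The arm

A 6-joint arm with a two-finger parallel gripper is mounted at the origin on the work surface. World frame = base frame: x ahead of the robot, y to its left, z up, the work surface at z = 0. Lengths are in m, angles in rad, forces in N, time in s.
With the tool pointing down it reaches from about 0.375 to 0.9 m from the base axis. Payload 3.1 kg.
Tool frame: the origin (TCP) lies midway between the tips of the shut fingers; the grasp point (between the pads) lies 19 mm behind it (manip.hold_point_z is the distance from the TCP to the grasp point, in m); x points along the fingers, y is the direction in which the jaws open and shut, and the axes are right-handed (so a half turn about x gives the same grasp; the last joint's range is limited). The gripper opens to 85 mm and grips with 20 to 120 N. Pads are 22 mm wide; open, the fingers measure 114 mm over their backs; the gripper's body (76 mm by 85 mm) begins 54 mm behind the grasp point. The pads swing forward as they close: fully open they stand 13 mm farther back than shut.
Start: joints at [-1.355, 0.527, 1.433, -0, 1.181, -0.178], TCP at [0.24, -0.577, 0.207] pointing down, gripper open.
Joint ranges: [-3.08, 3.08], [-0.75, 2.2], [0.22, 2.44], [-1.43, 4.57], [0, 2.65], [-2.85, 2.85]. Speed limits (rad/s): [2.79, 2.79, 3.14, 3.14, 3.14, 3.14].

### API

Orientations are given as a unit quaternion [x, y, z, w].
In Python, from station import manip, snapshot gives the robot as it stands.
- The arm moves only by the tool play_rows, never from a script. Its argument "series" is a list of rows, each a list of 4 numbers: the shift along the tool's x, y, z in m, then the turn about the tool's x in degrees. In form: [[tx, ty, tz, spin], ...]. A call has 1 to 20 rows; each row is the pose to reach, as a shift and turn from the pose measured when the call began, along the tool's axes at that moment; what a row does not reach only later rows make up. A row lasts 1/10 s, in which the tool goes at most 50 mm and 8.59 degrees, less where a joint would pass 70% of its speed; a pose out of reach is approached as far as the arm can. A call with a gripper value outside its range is refused whole. "claw" is the opening in per cent of the stroke, from 0 (shut) to 100 (fully open), set as the call begins (left out, the last holds). The fingers move at their own pace and stop on an object; "force" is the grip in N (left out, the last holds). Time passes only in rows, so rows that repeat a pose let the fingers close. It gives the time, the measured TCP pose, the force and the opening at its end, in the units of the state.
- manip.sense(): the state, without advancing time (a new reading comes with each control period).
- snapshot(name): name is "scene" or "top" or "wrist"; returns a dict with "image" (384x512x3 uint8, blue, green, red), "depth" (384x512 float32, m along the optical axis (not along the pixel's ray), 0 where there is no reading), "fov_y" (degrees; the focal length in pixels is half the picture's height over the tangent of half this angle, whatever the lens; pixels are square), "cx", "cy" (the principal point, pixels), "R" (3x3) and "t" (3): a world point X has camera coordinates R X + t. Camera axes: x right, y down, z forward; pixel columns grow to the right and rows downward; lengths in m; the calibration is good to about 2 mm. A picture is of the moment at which its call begins.
- manip.sign_off(): hands the job in, once; it reports no verdict.
The state is a dict: "t": time; "q": joint angles; "qd": joint speeds; "tau": joint torques, N m; "tcp_pos": TCP position; "tool_rot": TCP orientation; "force": force on the tool from outside, world axes, zero at the start; "ft_torque": the same for the moment, N m; "finger_gap": opening from 0.0 (shut) to 1.0 (fully open).
Only numpy, scipy, OpenCV 4.12 (cv2) and the standard library are available. Lean on these libraries where they do the work, as an engineer would, in place of code of your own. Each camera call takes 0.05 s, during which the arm holds its last target.

### The job

Load the gas flush tub: set the two loose petri dishes, without dropping them, on the dish already standing in the tub, so that all three make one square, aligned pile. Then set the gas valve by its crank handle: close the handwheel clockwise until it meets its stop, then back it off exactly two full turns. Finish still gripping the handle, keeping the wheel still at that setting while a colleague reads the flowmeter, and leave the timer and the tip box where they are.

Things in the scene. Friction and masses are not known exactly. Their poses are not given: they have to be found in the camera images.
- crank_handle: ivory revolving handle of the red handwheel: upright cylinder, 20 mm in diameter, 52 mm high, standing on the rim 55 mm from the wheel's axis; origin at its centre, half-way up. It spins freely on its pin: a gripper can carry it round without turning the wrist. Rim top 28 mm and hub top 17 mm below the origin; its own top, the highest thing near the work, 191 mm above the bench.
- wheel (a joint): angle of the handwheel in rad: 0 at the closed stop (a hard stop), growing as it opens anticlockwise seen from above, 6.283 per full turn; it starts between about a third of a turn and nearly one turn open. It stays where it is left; turning it takes about 2 N at the handle.
- wheel_axis (a point): point on the handwheel's vertical axis at the height of the handle's centre (165 mm above the bench); the handle's centre circles it at 55 mm. Handwheel: red, 124 mm across, on a brass valve; axis upright.
- tub_floor (a point): centre of the inner floor of the flush tub, 12 mm above the bench; the tub is open on top, clear-walled with a blue rim, 152 x 152 mm inside, rim 66 mm above the bench; x and y run along its walls; 210 mm from the valve's axis on the same fixed plate. A slim flowmeter 100 mm high stands outside the tub 134 mm from its centre.
- dish_a_mid (a point): clear petri dish, a flat closed round disc 60 mm across and 15 mm high, white pad inside, 18 to 31 g, standing in the tub from the start, the bottom of the pile; this point is its centre, half-way up
- dish_b_mid (a point): clear petri dish, a flat closed round disc 60 mm across and 15 mm high, white pad inside, 18 to 31 g, loose on the bench; this point is its centre, half-way up (7.5 mm above its underside)
- dish_c_mid (a point): clear petri dish, a flat closed round disc 60 mm across and 15 mm high, white pad inside, 18 to 31 g, loose on the bench; this point is its centre, half-way up (7.5 mm above its underside)
- dish_a: the dish in the tub; origin at the centre of its underside, z up
- dish_b: one loose dish; origin at the centre of its underside, z up
- dish_c: the other loose dish; origin at the centre of its underside, z up
- timer: bystander: white flat bench timer 70 x 60 x 18 mm, origin at the centre of its underside
- tip_box: bystander: yellow pipette tip box 85 x 85 x 50 mm with a clear lid, origin at the centre of its underside

How it is judged:
By the outcome, as a careful person would: the job done as asked, in the order asked, and still so for the second after the job is handed in, while the arm keeps its last pose, push and grip.
It also fails if it takes over 72 s, if anything falls off the work surface, if the arm or the gripper's body presses on something with over 40 N, if the wrist force passes 120 N, or if a joint passes its speed limit or range.

## Working session

There is one attempt and no reset: what is moved stays moved. The work goes in short steps, Python scripts to look and compute and a tool call to move; the robot and the scene stay as the last step left them, time stands still between calls to the robot, and variables do not carry over. Pictures are saved under pics/ and viewed, and the job is handed in when it is done.

Besides the shell and the picture viewer there is one more tool, called after "Request:" as a command line: name --pt "numbers of a row" for each row, then --argument value for the rest. play_rows: Moves the arm, as the interface text tells. Its arguments: {"type":"object","properties":{"series":{"type":"array","items":{"type":"array","items":{"type":"number"}}},"claw":{"type":"number"},"force":{"type":"number"}},"required":["series"]}

```bash
mkdir -p pics; ls; cat > h.py <<'E'
import numpy as np, cv2
from station import manip, snapshot
from scipy.spatial.transform import Rotation as Ro
def snap(n,f):
    s=snapshot(n); cv2.imwrite('pics/'+f+'.png',s['image']); np.savez('pics/'+f+'.npz',**s); return s
def load(f): return dict(np.load('pics/'+f+'.npz'))
def foc(s): return s['image'].shape[0]/2/np.tan(np.radians(float(s['fov_y']))/2)
def ray(s,u,v):
    f=foc(s); d=np.array([(u-s['cx'])/f,(v-s['cy'])/f,1]); R=s['R']; return -R.T@s['t'], R.T@d
def atz(s,u,v,z):
    c,d=ray(s,u,v); return c+d*(z-c[2])/d[2]
def dep(s,u,v):
    c,d=ray(s,u,v); return c+d*s['depth'][int(round(v)),int(round(u))]
def proj(s,X):
    p=s['R']@np.array(X)+s['t']; f=foc(s); return p[:2]/p[2]*f+[s['cx'],s['cy']]
def tool(dw):
    "world shift -> tool shift"
    return Ro.from_quat(manip.sense()['tool_rot']).as_matrix().T@np.array(dw)
E
python3 - <<'E'
from h import *
np.set_printoptions(precision=4,suppress=True)
st=manip.sense()
for k,v in st.items(): print(k,np.round(v,4))
print(manip.hold_point_z, Ro.from_quat(st['tool_rot']).as_matrix())
for n in ['scene','top','wrist']:
    s=snap(n,n+'0'); print(n,s['fov_y'],s['cx'],s['cy'],-s['R'].T@s['t'])
E
```

```text
pics
t 0.0
q [-1.3555  0.5285  1.4339 -0.      1.1814 -0.1785]
qd [-0.0002  0.0009 -0.0015  0.0009 -0.0018 -0.0008]
tau [ -0.0013 -44.2353 -17.8026  -0.0003   0.0083   0.    ]
tcp_pos [ 0.2396 -0.5764  0.206 ]
tool_rot [-0.6934 -0.1391  0.6935 -0.1375]
force [-0.0661 -0.2309  0.2124]
ft_torque [-0.0154  0.0053 -0.0483]
finger_gap 0.9959
0.0187 [[-0.0005  0.3837 -0.9235]
 [ 0.0022 -0.9235 -0.3837]
 [-1.     -0.0022 -0.0004]]
scene 46.48456983878635 250.9591091968784 192.10533315108475 [1.2316 0.1956 1.1151]
top 51.33955149952671 257.61371617061707 193.841557750599 [0.4883 0.0025 1.2837]
wrist 61.50457846934606 262.0184969368854 194.54419891609135 [ 0.3013 -0.5514  0.3723]
```

View pics/top0.png

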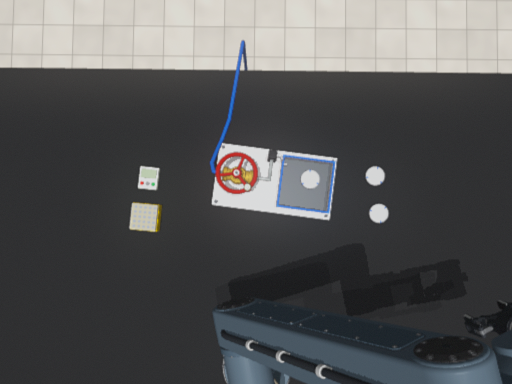

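View pics/scene0.png

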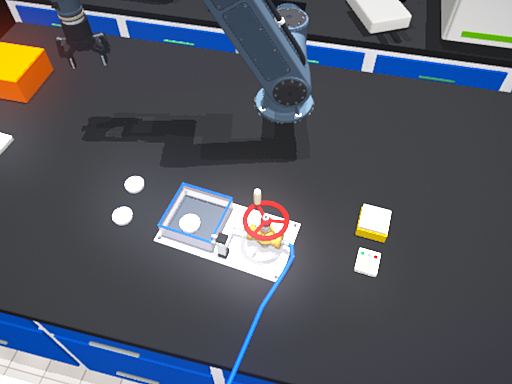

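View pics/wrist0.png

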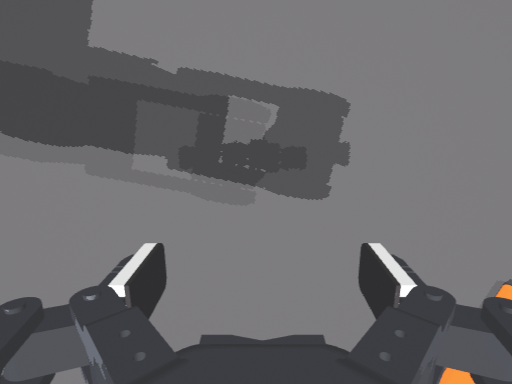

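```bash
python3 - <<'E'
from h import *
np.set_printoptions(precision=4,suppress=True)
s=load('top0')
im=s['image'][130:240,200:400]; cv2.imwrite('pics/top0c.png',cv2.resize(im,None,fx=4,fy=4,interpolation=cv2.INTER_CUBIC))
g=s['image'].astype(int)
w=((g.min(2)>140)&(g.max(2)-g.min(2)<40)).astype(np.uint8)
n,l,stt,c=cv2.connectedComponentsWithStats(w)
for i in range(1,n):
    if 60<stt[i,4]<3000 and c[i][1]>100: 
        print(c[i],stt[i],dep(s,*c[i]), atz(s,*c[i],0.01))
E
```

```text
[231.0733 162.5933] [221 157  20  14 150] [0.6418 0.0925 0.0064] [0.6414 0.0922 0.01  ]
[246.6951 165.1829] [242 159  11  12  82] [0.6342 0.0423 0.0046] [0.6336 0.0421 0.01  ]
[148.1789 177.4387] [138 166  21  24 408] [0.5902 0.354  0.0199] [0.591  0.3568 0.01  ]
[374.7798 175.3394] [366 166  19  20 277] [ 0.6047 -0.3658  0.0159] [ 0.6053 -0.3675  0.01  ]
[309.97   178.7567] [301 169  19  20 300] [ 0.5909 -0.1585  0.0261] [ 0.5922 -0.1606  0.01  ]
[236.4648 185.2324] [223 180  28  11 142] [0.5691 0.0741 0.0078] [0.569 0.074 0.01 ]
[143.0259 216.2881] [129 203  29  28 656] [0.4674 0.3594 0.0483] [0.4667 0.3704 0.01  ]
[378.3718 212.8881] [369 204  19  19 277] [ 0.4856 -0.3756  0.0205] [ 0.4856 -0.3788  0.01  ]
[319.7143 371.5238] [316 365  10  14  63] [ 0.2457 -0.0928  0.6667] [-0.0126 -0.1942  0.01  ]
```

View pics/top0c.png

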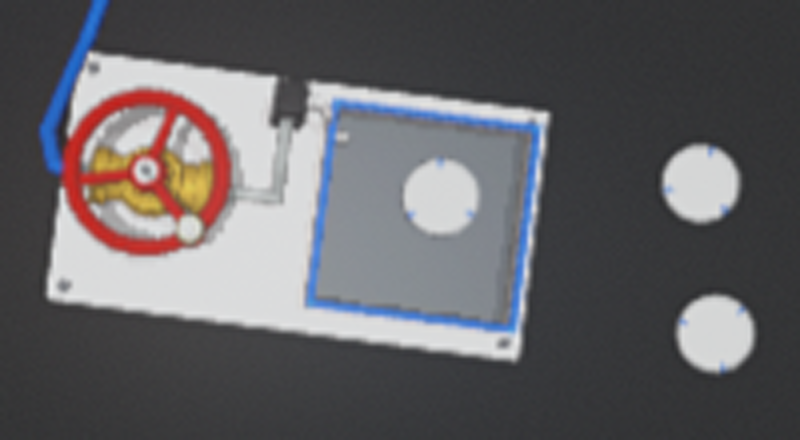

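```bash
python3 - <<'E'
from h import *
np.set_printoptions(precision=4,suppress=True)
s=load('top0')
C=[atz(s,200+u/4,130+v/4,0.066) for u,v in [(335,103),(542,126),(516,328),(308,302)]]
print(np.array(C)); c=np.mean(C,0); print('tub',c, [np.linalg.norm(C[i]-C[i-1]) for i in range(4)])
w=atz(s,200+147/4,130+171/4,0.148);h=atz(s,200+189/4,130+229/4,0.191)
print('axis',w,'handle',h,np.linalg.norm((h-w)[:2]),np.linalg.norm((c-w)[:2]))
a=atz(s,309.97,178.757,.027); print('a',a, a-c)
for n,z in (('b',(374.78,175.34)),('c',(378.37,212.89))): print(n,atz(s,*z,.015))
ws=load('wrist0'); st=manip.sense(); R=Ro.from_quat(st['tool_rot']).as_matrix()
print('cam in tool',R.T@(-ws['R'].T@ws['t']-st['tcp_pos']), 'axes(cols=cam xyz in tool)\n',R.T@ws['R'].T)
E
```

```text
[[ 0.6574 -0.0728  0.066 ]
 [ 0.6414 -0.2312  0.066 ]
 [ 0.4868 -0.2118  0.066 ]
 [ 0.5049 -0.0534  0.066 ]]
tub [ 0.5726 -0.1423  0.066 ] [np.float64(0.15375561337909927), np.float64(0.15926381422820815), np.float64(0.15579218605124873), np.float64(0.15944218690176093)]
axis [0.5959 0.0659 0.148 ] handle [0.5523 0.0342 0.191 ] 0.05391515142916972 0.20954180212393872
a [ 0.5908 -0.1584  0.027 ] [ 0.0182 -0.0161 -0.039 ]
b [ 0.6048 -0.3661  0.015 ]
c [ 0.4856 -0.3772  0.015 ]
cam in tool [-0.166   0.0001 -0.0666] axes(cols=cam xyz in tool)
 [[ 0.0006 -0.2598  0.9657]
 [ 1.      0.0001 -0.0006]
 [ 0.      0.9657  0.2598]]
```

```bash
cat >> h.py <<'E'
def yaw(): 
    R=Ro.from_quat(manip.sense()['tool_rot']).as_matrix(); return np.degrees(np.arctan2(R[1,1],R[0,1]))
def go(P,psi=None):
    "tool shift to bring TCP to P; spin to yaw psi"
    st=manip.sense(); print('shift mm',np.round(1000*tool(np.array(P)-st['tcp_pos']),1),'spin',None if psi is None else round(yaw()-psi,2),'tcp',np.round(st['tcp_pos'],4),'yaw',round(yaw(),2),'F',np.round(st['force'],1),'gap',round(st['finger_gap'],3),'t',round(st['t'],2))
E
python3 -c "
from h import *
go([.605,-.366,.11],27)"
```

```text
shift mm [  96.5  -54.1 -418.1] spin -94.44 tcp [ 0.2397 -0.5766  0.2062] yaw -67.44 F [ 0.3 -0.2  0.2] gap 0.999 t 0.15
```

Request:
play_rows --pt "0 -0.003 -0.03 0" --pt "0 -0.008 -0.07 -6" --pt "0.01 -0.014 -0.11 -13" --pt "0.02 -0.02 -0.15 -20" --pt "0.03 -0.026 -0.19 -27" --pt "0.04 -0.031 -0.23 -34" --pt "0.05 -0.036 -0.27 -41" --pt "0.06 -0.041 -0.31 -48" --pt "0.07 -0.046 -0.35 -55" --pt "0.08 -0.05 -0.38 -62" --pt "0.09 -0.052 -0.405 -69" --pt "0.096 -0.054 -0.418 -76" --pt "0.096 -0.054 -0.418 -83" --pt "0.096 -0.054 -0.418 -90" --pt "0.096 -0.054 -0.418 -94.4" --pt "0.096 -0.054 -0.418 -94.4" --pt "0.096 -0.054 -0.418 -94.4"

```text
t: 1.85
tcp_pos: [0.6048, -0.366, 0.1101]
tool_rot: [0.371, 0.603, -0.37, 0.602]
force: [-0.4, 0.5, 0.0]
finger_gap: 1.001
```

```bash
python3 -c "
from h import *
go([.605,-.366,.11],27)
s=snap('wrist','w1')
cv2.imwrite('pics/w1b.png',cv2.resize(s['image'],None,fx=1.5,fy=1.5,interpolation=cv2.INTER_CUBIC))
print(proj(s,[.605,-.366,.015]))"
```

```text
shift mm [0.1 0.2 0.1] spin -0.14 tcp [ 0.6048 -0.366   0.1101] yaw 26.86 F [-0.4  0.5  0. ] gap 1.001 t 1.85
[261.05953008 189.31985953]
```

View pics/w1b.png

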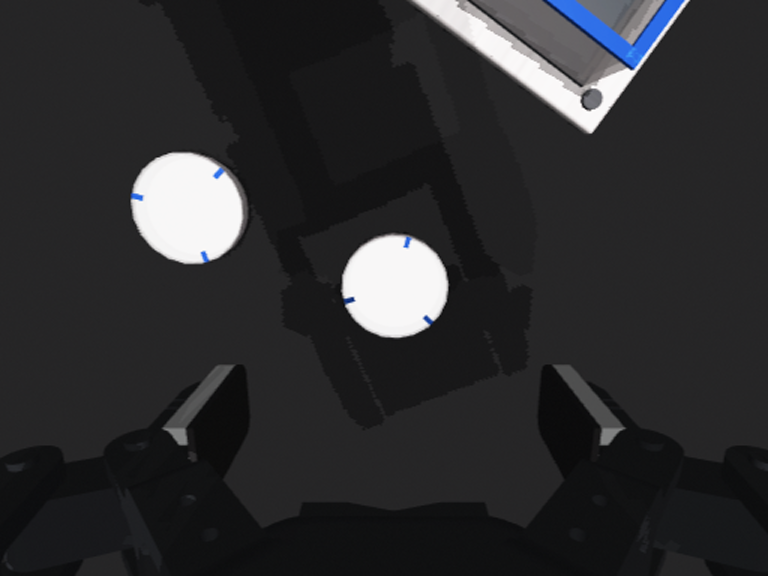

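```bash
cat >> h.py <<'E'
def dishes(s,z,roi=None,thr=150):
    g=s['image'].astype(int); w=((g.min(2)>thr)).astype(np.uint8)
    b=((g[:,:,0]-g[:,:,2]>50)|((g[:,:,0]-g[:,:,2]>35))).astype(np.uint8)
    w2=cv2.morphologyEx(w,cv2.MORPH_CLOSE,np.ones((7,7),np.uint8))
    n,l,stt,c=cv2.connectedComponentsWithStats(w2)
    for i in range(1,n):
        if stt[i,4]<1500: continue
        ct=max(cv2.findContours((l==i).astype(np.uint8),cv2.RETR_EXTERNAL,cv2.CHAIN_APPROX_NONE)[0],key=len)
        ct=cv2.convexHull(ct)[:,0]
        P=np.array([atz(s,u,v,z)[:2] for u,v in ct]); (x,y),r=cv2.minEnclosingCircle(P.astype(np.float32)*1000)
        A=np.c_[2*P,np.ones(len(P))]; q=np.linalg.lstsq(A,(P**2).sum(1),rcond=None)[0]
        r2=np.sqrt(q[2]+q[0]**2+q[1]**2)
        if not .022<r2<.036: continue
        # marks
        vs,us=np.nonzero(b); ang=[]
        for u,v in zip(us,vs):
            p=atz(s,u,v,z)[:2]-q[:2]; d=np.hypot(*p)
            if .02<d<.029: ang.append(np.arctan2(p[1],p[0]))
        m=np.degrees(np.angle(np.exp(3j*np.array(ang)).mean()))/3 if ang else None
        print('dish',stt[i],'c',np.round(q[:2],4),'r',round(r2,4),'maxdev',np.round(np.abs(np.hypot(*(P-q[:2]).T)-r2).max(),4),'mark mod120',m,len(ang))
E
python3 -c "
from h import *
dishes(load('w1'),.015)"
```

```text
dish [  87  102   75   74 4280] c [ 0.4886 -0.3786] r 0.0294 maxdev 0.0003 mark mod120 -47.800764537479324 89
dish [ 228  157   71   68 3772] c [ 0.6071 -0.3669] r 0.0294 maxdev 0.0005 mark mod120 -17.77771702689817 72
```

```bash
python3 -c "
from h import *
go([.6065,-.3668,-.004],27)"
```

```text
shift mm [114.2   1.2   1.6] spin -0.12 tcp [ 0.6048 -0.3661  0.1102] yaw 26.88 F [ 0.1 -0.3 -0.4] gap 0.996 t 1.9
```

Request:
play_rows --pt "0.02 0.001 0.0016 0" --pt "0.05 0.001 0.0016 0" --pt "0.08 0.001 0.0016 0" --pt "0.1 0.001 0.0016 0" --pt "0.108 0.001 0.0016 0" --pt "0.112 0.001 0.0016 0" --pt "0.114 0.001 0.0016 0" --pt "0.114 0.001 0.0016 0"

```text
t: 2.7
tcp_pos: [0.607, -0.3674, -0.0027]
tool_rot: [0.371, 0.602, -0.37, 0.603]
force: [0.4, 0.9, 0.7]
finger_gap: 0.998
```

Request:
play_rows --pt "0 0 0 0" --pt "0 0 0 0" --pt "0 0 0 0" --pt "0 0 0 0" --pt "0 0 0 0" --pt "0 0 0 0" --pt "0 0 0 0" --pt "0 0 0 0" --claw 40 --force 30

```text
t: 3.5
tcp_pos: [0.607, -0.3674, -0.0028]
tool_rot: [0.371, 0.602, -0.37, 0.603]
force: [0.7, 0.0, 0.5]
finger_gap: 0.399
```

```bash
python3 -c "
from h import *
go([.6065,-.3668,-.004],27)
s=snap('wrist','w2')
cv2.imwrite('pics/w2b.png',cv2.resize(s['image'],None,fx=1.5,fy=1.5,interpolation=cv2.INTER_CUBIC))
dishes(s,.015)"
```

```text
shift mm [ 1.2 -0.2 -0.7] spin -0.13 tcp [ 0.607  -0.3674 -0.0028] yaw 26.87 F [0.7 0.  0.5] gap 0.399 t 3.5
dish [ 403    0  109   69 3394] c [ 0.6361 -0.2399] r 0.0224 maxdev 0.011 mark mod120 None 0
dish [   0   91   86  126 8869] c [ 0.4889 -0.3784] r 0.0293 maxdev 0.0004 mark mod120 -48.10980304914397 174
dish [ 203  186  118  110 8439] c [ 0.6071 -0.3668] r 0.0293 maxdev 0.0006 mark mod120 -18.166651710727567 118
```

View pics/w2b.png

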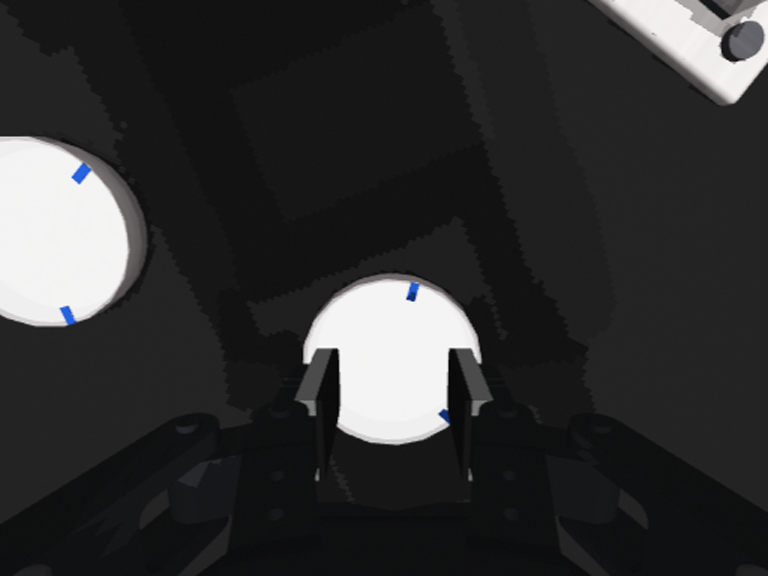

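```bash
python3 -c "
from h import *
np.set_printoptions(precision=4,suppress=True)
s=load('w2')
for u,v in [(216,234),(205,262),(213,250),(310,234),(319,262),(262,240),(230,280),(262,280),(210,238)]: print((u,v),dep(s,u,v), Ro.from_quat(manip.sense()['tool_rot']).as_matrix().T@(dep(s,u,v)-manip.sense()['tcp_pos']))
st=manip.sense(); print(st['force'],st['finger_gap'],st['q'])"
```

```text
(216, 234) [ 0.5845 -0.3667  0.0282] [-0.031  -0.0197 -0.0108]
(205, 262) [ 0.5842 -0.3668  0.0555] [-0.0584 -0.0199 -0.0109]
(213, 250) [ 0.5855 -0.3659  0.0457] [-0.0485 -0.0185 -0.0111]
(310, 234) [ 0.6222 -0.3477  0.028 ] [-0.0308  0.0225 -0.0107]
(319, 262) [ 0.6216 -0.3479  0.0554] [-0.0582  0.0219 -0.0108]
(262, 240) [ 0.6069 -0.3652  0.0142] [-0.017   0.001  -0.0019]
(230, 280) [ 0.6022 -0.3921  0.0148] [-0.0177 -0.0155  0.0199]
(262, 280) [ 0.6168 -0.3846  0.015 ] [-0.0178  0.001   0.0198]
(210, 238) [ 0.5828 -0.3676  0.0327] [-0.0355 -0.0217 -0.0108]
[0.5459 0.4849 0.2452] 0.3980206460862895 [-0.7019  0.8886  1.3275  0.0013  0.9255 -1.1715]
```

```bash
python3 -c "
from h import *
np.set_printoptions(precision=4,suppress=True)
s=load('w1'); R=Ro.from_quat(manip.sense()['tool_rot']).as_matrix()
for u,v in [(154,246),(156,245),(160,247),(130,275),(115,285),(120,290)]: print((u,v),R.T@(dep(s,u,v)-np.array([.6048,-.366,.1101])))
s=load('w2')
g=s['depth'][225:300:3,212:230:3]; print(g)
"
```

```text
(154, 246) [-0.0441 -0.0433 -0.0107]
(156, 245) [-0.0436 -0.0426 -0.0109]
(160, 247) [-0.0418 -0.0416 -0.0092]
(130, 275) [-0.0692 -0.043  -0.0114]
(115, 285) [-0.0744 -0.0459 -0.0107]
(120, 290) [-0.0739 -0.0447 -0.0087]
[[0.1586 0.1595 0.1583 0.1585 0.1589 0.1583]
 [0.1583 0.1583 0.1588 0.1593 0.1584 0.1596]
 [0.159  0.1596 0.1589 0.1598 0.1587 0.1589]
 [0.1447 0.1443 0.1441 0.1442 0.1437 0.1602]
 [0.1405 0.1408 0.1412 0.1413 0.1432 0.159 ]
 [0.1378 0.1376 0.1371 0.1384 0.1432 0.1602]
 [0.1342 0.1345 0.1343 0.136  0.1437 0.1596]
 [0.1311 0.1322 0.1318 0.1331 0.1437 0.1618]
 [0.1287 0.129  0.1293 0.1324 0.1427 0.1619]
 [0.1267 0.1266 0.1268 0.1322 0.1419 0.1625]
 [0.1249 0.1217 0.1236 0.1325 0.1422 0.1624]
 [0.1216 0.1227 0.1243 0.134  0.1428 0.1634]
 [0.1201 0.1198 0.1242 0.1323 0.1423 0.1551]
 [0.1177 0.116  0.1239 0.1318 0.1433 0.1559]
 [0.1135 0.1161 0.1229 0.1336 0.1438 0.1557]
 [0.116  0.1173 0.1241 0.1331 0.1433 0.1647]
 [0.1149 0.1168 0.1241 0.1335 0.1429 0.1646]
 [0.1154 0.1157 0.1234 0.1328 0.143  0.165 ]
 [0.1158 0.1173 0.1239 0.1332 0.1436 0.1656]
 [0.1165 0.1155 0.1244 0.1325 0.1427 0.1657]
 [0.1178 0.1171 0.1235 0.1328 0.1435 0.1682]
 [0.1168 0.1185 0.1244 0.1331 0.1842 0.1848]
 [0.1173 0.1176 0.1236 0.1326 0.1854 0.1842]
 [0.1168 0.1167 0.1243 0.1327 0.1848 0.1843]
 [0.117  0.119  0.124  0.1331 0.1852 0.1856]]
```

```bash
python3 -c "
from h import *
s=snap('scene','s1'); im=s['image'][100:260,60:260]; cv2.imwrite('pics/s1c.png',cv2.resize(im,None,fx=4,fy=3.75,interpolation=cv2.INTER_CUBIC))"
```

```text
(no output)
```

View pics/s1c.png

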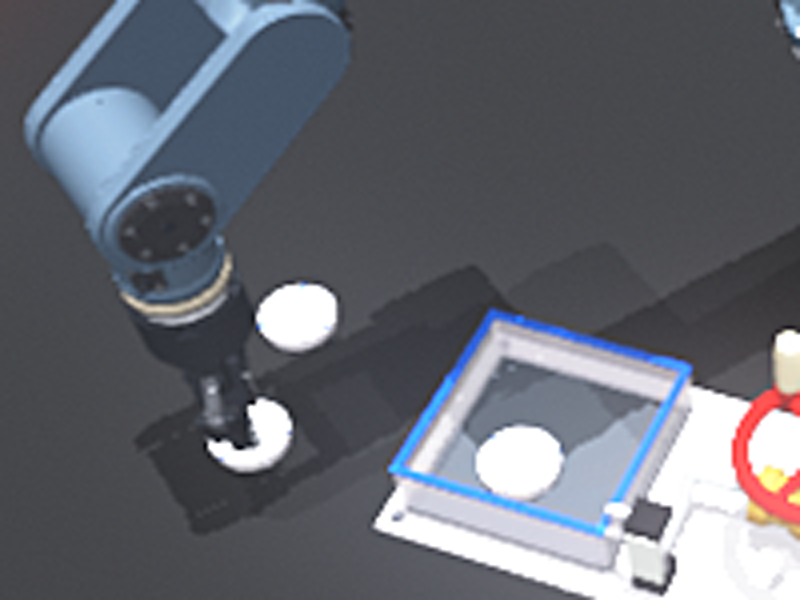

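Request:
play_rows --pt "0 0 0 0" --pt "0 0 0 0" --pt "0 0 0 0" --pt "0 0 0 0" --pt "0 0 0 0" --pt "0.01 0 -0.0005 0" --pt "0.02 0 -0.0005 0" --pt "0.027 0 -0.0005 0" --pt "0.03 0 -0.0005 0" --pt "0.031 0 -0.0005 0" --pt "0.031 0 -0.0005 0" --claw 100

```text
t: 4.7
tcp_pos: [0.6068, -0.3669, -0.034]
tool_rot: [0.371, 0.602, -0.37, 0.602]
force: [-0.4, 0.1, 0.6]
finger_gap: 1.001
```

Request:
play_rows --pt "0 0 0 0" --pt "0 0 0 0" --pt "0 0 0 0" --pt "0 0 0 0" --pt "0 0 0 0" --pt "0 0 0 0" --pt "0 0 0 0" --claw 50 --force 30

```text
t: 5.4
tcp_pos: [0.6088, -0.3693, -0.029]
tool_rot: [0.37, 0.6, -0.37, 0.605]
force: [-1.9, 1.2, 15.7]
finger_gap: 0.687
```

```bash
python3 -c "
from h import *
np.set_printoptions(precision=4,suppress=True)
go([.6065,-.3668,-.034],27)
s=snap('wrist','w3')
cv2.imwrite('pics/w3b.png',cv2.resize(s['image'],None,fx=1.5,fy=1.5,interpolation=cv2.INTER_CUBIC))
dishes(s,.015)"
```

```text
shift mm [ 5.  -0.9 -3.3] spin -0.1 tcp [ 0.6088 -0.3693 -0.029 ] yaw 26.9 F [-1.9  1.2 15.7] gap 0.687 t 5.4
dish [   0   97   47  132 4440] c [ 0.4906 -0.3776] r 0.0279 maxdev 0.0024 mark mod120 -46.52265324819799 201
dish [  193   197   140   129 14073] c [ 0.6084 -0.3666] r 0.0293 maxdev 0.0003 mark mod120 -17.497982924016984 277
```

View pics/w3b.png

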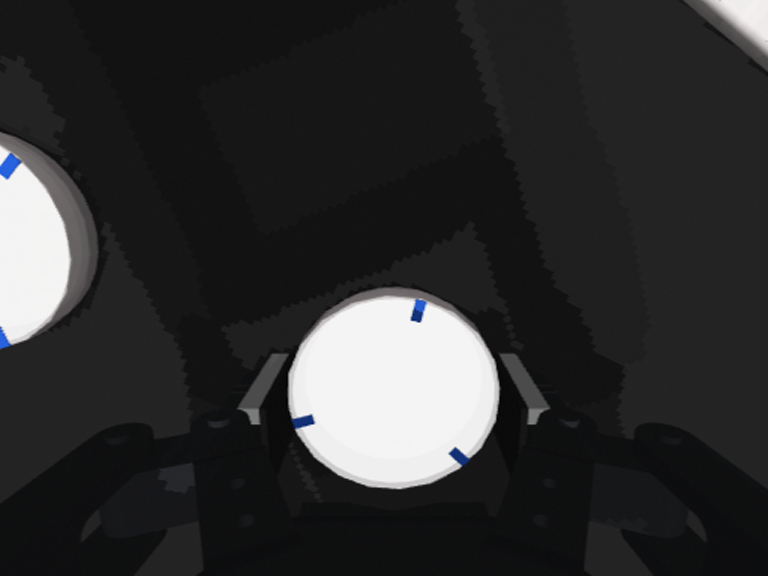

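Request:
play_rows --pt "-0.003 0 0 0" --pt "-0.008 0 0 0" --pt "-0.015 0 0 0" --pt "-0.03 0 0 0" --pt "-0.05 0 0 0" --pt "-0.07 0 0 0" --pt "-0.09 0 0 0" --pt "-0.11 0 0 0" --pt "-0.12 0 0 0" --pt "-0.13 0 0 0" --pt "-0.13 0 0 0"

```text
t: 6.55
tcp_pos: [0.6088, -0.3692, 0.1025]
tool_rot: [0.369, 0.599, -0.37, 0.606]
force: [0.8, 0.6, 0.2]
finger_gap: 0.69
```

```bash
python3 -c "
from h import *
np.set_printoptions(precision=4,suppress=True)
go([.633,-.2,.10],45)
s=snap('wrist','w4'); st=manip.sense(); R=Ro.from_quat(st['tool_rot']).as_matrix(); print(R)
cv2.imwrite('pics/w4b.png',cv2.resize(s['image'],None,fx=1.5,fy=1.5,interpolation=cv2.INTER_CUBIC))
dishes(s,st['tcp_pos'][2]+.029+.015)
print(dep(s,263,250),dep(s,263,290),dep(s,230,260),dep(s,295,260))"
```

```text
shift mm [   1.7   98.1 -140. ] spin -18.1 tcp [ 0.6088 -0.3692  0.1025] yaw 26.9 F [0.8 0.6 0.2] gap 0.69 t 6.55
[[ 0.0053  0.8918  0.4524]
 [-0.0046  0.4524 -0.8918]
 [-1.      0.0026  0.0065]]
dish [ 291    0  164   80 3113] c [ 0.5984 -0.26  ] r 0.0259 maxdev 0.0082 mark mod120 13.13535103998187 274
dish [  193   197   140   129 14078] c [ 0.6086 -0.367 ] r 0.0296 maxdev 0.0003 mark mod120 -17.52958455975906 262
[ 0.6058 -0.3605  0.146 ] [ 0.6143 -0.3772  0.1459] [ 0.5957 -0.3711  0.1454] [ 0.6199 -0.3587  0.1456]
```

View pics/w4b.png

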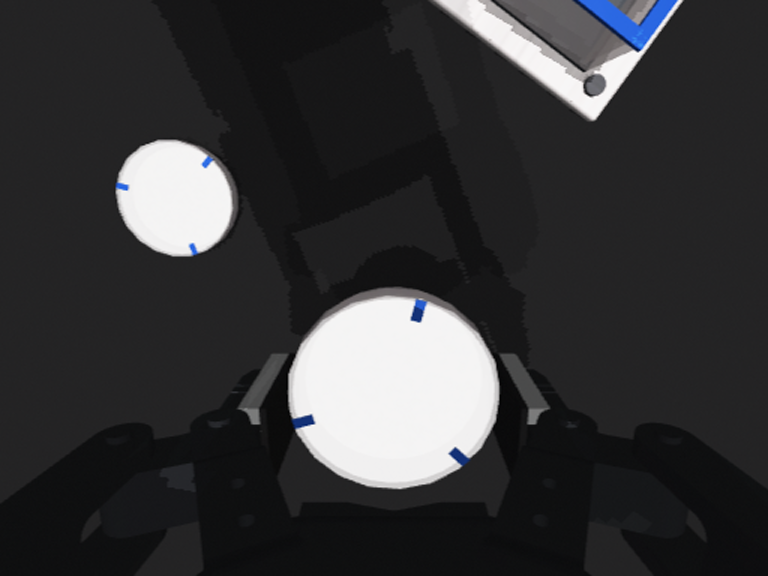

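Request:
play_rows --pt "0 0.005 -0.007 -1" --pt "0 0.014 -0.02 -3" --pt "0 0.027 -0.038 -6" --pt "0 0.041 -0.058 -9" --pt "0 0.055 -0.078 -12" --pt "0 0.069 -0.098 -15" --pt "0 0.081 -0.116 -17" --pt "0 0.09 -0.129 -18" --pt "0 0.096 -0.137 -18" --pt "0.001 0.098 -0.14 -18" --pt "0.001 0.098 -0.14 -18" --pt "0.001 0.098 -0.14 -18"

```text
t: 7.8
tcp_pos: [0.6324, -0.2004, 0.0996]
tool_rot: [0.27, 0.651, -0.272, 0.655]
force: [-0.2, -1.2, -0.9]
finger_gap: 0.689
```

```bash
python3 -c "
from h import *
np.set_printoptions(precision=4,suppress=True)
go([.633,-.2,.10],45)
s=snap('wrist','w5'); st=manip.sense(); R=Ro.from_quat(st['tool_rot']).as_matrix(); print(R)
cv2.imwrite('pics/w5b.png',cv2.resize(s['image'],None,fx=1.5,fy=1.5,interpolation=cv2.INTER_CUBIC))
print('held');dishes(s,st['tcp_pos'][2]+.0435)
print('a');dishes(s,.027)"
```

```text
shift mm [-0.4  0.8  0.1] spin -0.14 tcp [ 0.6324 -0.2004  0.0996] yaw 44.86 F [-0.2 -1.2 -0.9] gap 0.689 t 7.8
[[ 0.0055  0.7091  0.7051]
 [-0.005   0.7051 -0.7091]
 [-1.      0.0004  0.0075]]
held
dish [  193   197   140   129 14090] c [ 0.6315 -0.1984] r 0.0294 maxdev 0.0002 mark mod120 0.49766672735222434 272
a
dish [ 408    0  104   50 3542] c [ 0.6288 -0.0082] r 0.0356 maxdev 0.005 mark mod120 None 0
dish [ 222   75   83   84 5446] c [ 0.593  -0.1585] r 0.0295 maxdev 0.0003 mark mod120 0.8287732503990642 98
```

View pics/w5b.png

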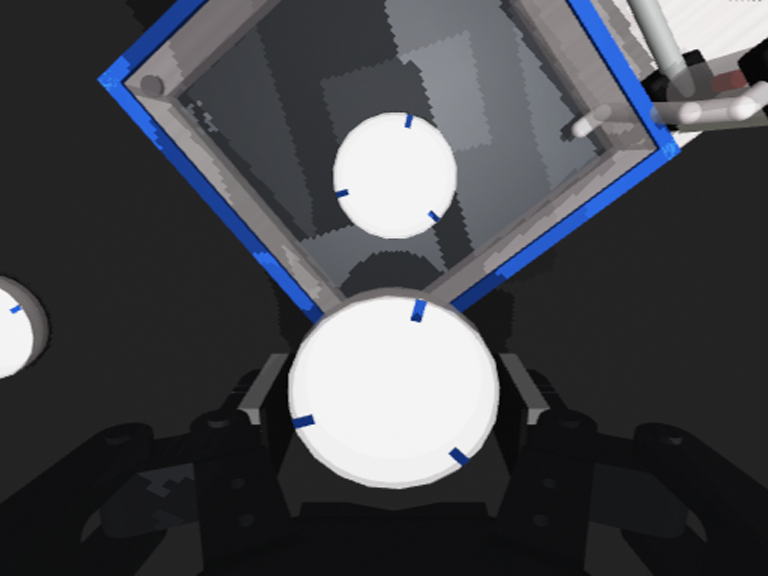

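```bash
python3 -c "
from h import *
go([.5939,-.1605,.10],45)
go([.5939,-.1605,.001],45)"
```

```text
shift mm [ -0.7   1.  -55.6] spin -0.16 tcp [ 0.6324 -0.2007  0.0997] yaw 44.84 F [ 0.4 -0.   0.6] gap 0.692 t 7.85
shift mm [ 98.2   1.  -56.3] spin -0.16 tcp [ 0.6324 -0.2007  0.0997] yaw 44.84 F [ 0.4 -0.   0.6] gap 0.692 t 7.85
```

Request:
play_rows --pt "0 0 -0.008 0" --pt "0 0 -0.02 0" --pt "0 0.001 -0.034 0" --pt "0 0.001 -0.046 0" --pt "0 0.001 -0.053 0" --pt "0.003 0.001 -0.056 0" --pt "0.01 0.001 -0.056 0" --pt "0.023 0.001 -0.056 0" --pt "0.038 0.001 -0.056 0" --pt "0.053 0.001 -0.056 0" --pt "0.067 0.001 -0.056 0" --pt "0.079 0.001 -0.056 0" --pt "0.088 0.001 -0.056 0" --pt "0.094 0.001 -0.056 0" --pt "0.097 0.001 -0.056 0" --pt "0.098 0.001 -0.056 0" --pt "0.098 0.001 -0.056 0"

```text
t: 9.55
tcp_pos: [0.5944, -0.1609, 0.0016]
tool_rot: [0.271, 0.65, -0.272, 0.656]
force: [-0.1, -1.3, -0.1]
finger_gap: 0.688
```

```bash
python3 -c "
from h import *
np.set_printoptions(precision=4,suppress=True)
go([.5939,-.1605,-.001],45)
s=snap('wrist','w6'); st=manip.sense()
cv2.imwrite('pics/w6b.png',cv2.resize(s['image'],None,fx=1.5,fy=1.5,interpolation=cv2.INTER_CUBIC))
print('held');dishes(s,st['tcp_pos'][2]+.0435)"
```

```text
shift mm [ 2.6 -0.1 -0.7] spin -0.16 tcp [ 0.5944 -0.1609  0.0016] yaw 44.84 F [-0.1 -1.3 -0.1] gap 0.688 t 9.55
held
dish [  18  168   99   92 1706] c [ 0.5222 -0.2088] r 0.0239 maxdev 0.0081 mark mod120 36.30179617766829 1131
dish [  193   185   140   141 15394] c [ 0.5918 -0.1573] r 0.0307 maxdev 0.0022 mark mod120 0.48248912183829984 234
```

View pics/w6b.png

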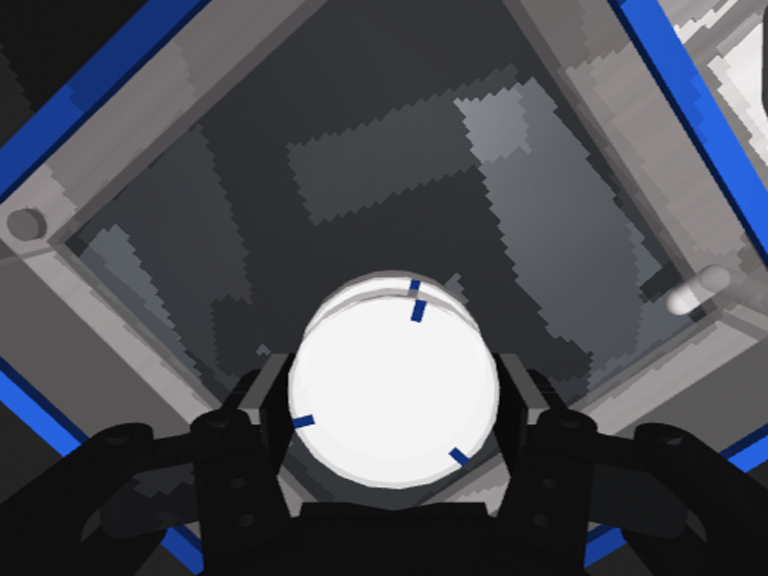

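Request:
play_rows --pt "0.001 0 -0.0007 0" --pt "0.002 0 -0.0007 0" --pt "0.003 0 -0.0007 0" --pt "0.0035 0 -0.0007 0" --pt "0.0035 0 -0.0007 0"

```text
t: 10.1
tcp_pos: [0.594, -0.1604, -0.0018]
tool_rot: [0.271, 0.65, -0.272, 0.656]
force: [0.6, -0.4, 1.0]
finger_gap: 0.689
```

Request:
play_rows --pt "0.0007 0 0 0" --pt "0.0014 0 0 0" --pt "0.002 0 0 0"

```text
t: 10.4
tcp_pos: [0.5941, -0.1605, -0.0021]
tool_rot: [0.271, 0.65, -0.272, 0.656]
force: [-3.4, 1.1, 15.5]
finger_gap: 0.687
```

```bash
python3 -c "
from h import *
for i in range(4): print(manip.sense()['force'])
go([.5939,-.1605,-.001],45)
s=snap('wrist','w7')
go([.5939,-.1605,-.001],45)"
```

```text
[-3.44191387  1.06429367 15.49809575]
[-3.44191387  1.06429367 15.49809575]
[-3.44191387  1.06429367 15.49809575]
[-3.44191387  1.06429367 15.49809575]
shift mm [-1.1 -0.1 -0.1] spin -0.16 tcp [ 0.5941 -0.1605 -0.0021] yaw 44.84 F [-3.4  1.1 15.5] gap 0.687 t 10.4
shift mm [-1.1 -0.2 -0.1] spin -0.16 tcp [ 0.5941 -0.1605 -0.0021] yaw 44.84 F [-2.9  0.7 10.5] gap 0.688 t 10.45
```

Request:
play_rows --pt "0 0 0 0" --pt "-0.0002 0 0 0" --pt "-0.0002 0 0 0"

```text
t: 10.75
tcp_pos: [0.5942, -0.1605, -0.002]
tool_rot: [0.271, 0.65, -0.272, 0.656]
force: [0.3, -0.2, 1.9]
finger_gap: 0.691
```

Request:
play_rows --pt "0 0 0 0" --pt "0 0 0 0" --pt "0 0 0 0" --pt "0 0 0 0" --claw 84

```text
t: 11.15
tcp_pos: [0.5941, -0.1605, -0.0021]
tool_rot: [0.271, 0.65, -0.272, 0.656]
force: [0.1, 0.7, 0.7]
finger_gap: 0.838
```

Request:
play_rows --pt "-0.005 0 0 0" --pt "-0.015 0 0 0" --pt "-0.03 0 0 0" --pt "-0.05 0 0 0" --pt "-0.07 0 0 0" --pt "-0.09 0 0 0" --pt "-0.1 0 0 0" --pt "-0.1 0 0 0"

```text
t: 11.95
tcp_pos: [0.5948, -0.1605, 0.1005]
tool_rot: [0.27, 0.648, -0.272, 0.658]
force: [-0.1, -0.3, 0.0]
finger_gap: 0.842
```

```bash
python3 -c "
from h import *
np.set_printoptions(precision=4,suppress=True)
go([.4875,-.378,.10],-3)
s=snap('wrist','w8'); st=manip.sense(); print(Ro.from_quat(st['tool_rot']).as_matrix())
cv2.imwrite('pics/w8b.png',cv2.resize(s['image'],None,fx=1.5,fy=1.5,interpolation=cv2.INTER_CUBIC))
dishes(s,.042)"
```

```text
shift mm [   1.  -229.5   78.5] spin 47.85 tcp [ 0.5948 -0.1605  0.1005] yaw 44.85 F [-0.1 -0.3  0. ] gap 0.842 t 11.95
[[ 0.0086  0.709   0.7052]
 [-0.0066  0.7052 -0.7089]
 [-0.9999  0.0014  0.0108]]
dish [ 220  153   83   82 5269] c [ 0.5924 -0.1578] r 0.0301 maxdev 0.0009 mark mod120 0.65733493012009 89
dish [   0  248   33   60 1535] c [ 0.4949 -0.3487] r 0.0263 maxdev 0.0002 mark mod120 -48.83626314310922 54
```

View pics/w8b.png

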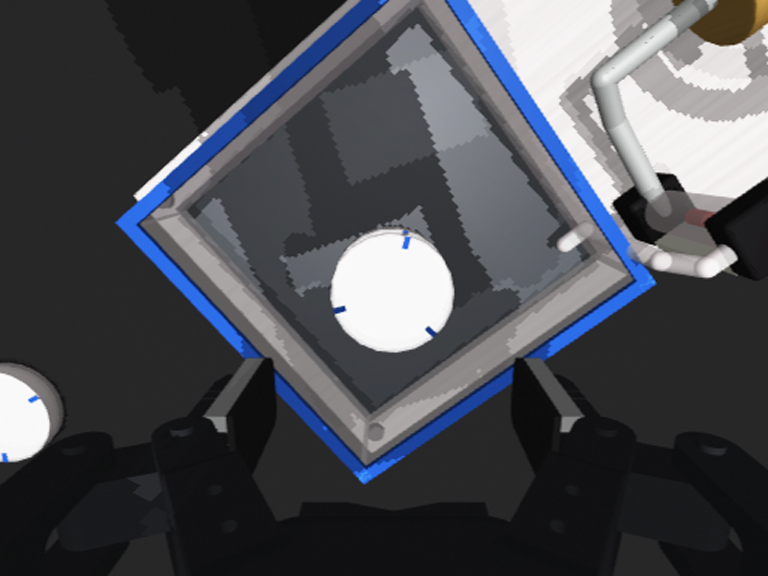

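```bash
python3 -c "
from h import *
go([.4888,-.3783,.10],-3.5)
go([.4888,-.3783,.06],-3.5)"
```

```text
shift mm [  -0.4 -228.4   80.5] spin 48.35 tcp [ 0.594  -0.1601  0.0991] yaw 44.85 F [-0.1 -0.  -0.6] gap 0.837 t 12.0
shift mm [  39.6 -228.5   80.1] spin 48.35 tcp [ 0.594  -0.1601  0.0991] yaw 44.85 F [-0.1 -0.  -0.6] gap 0.837 t 12.0
```

Request:
play_rows --pt "0 -0.01 0.004 2" --pt "0 -0.03 0.011 6" --pt "0 -0.055 0.02 12" --pt "0 -0.085 0.03 18" --pt "0 -0.115 0.04 24" --pt "0 -0.145 0.051 30" --pt "0 -0.175 0.062 36" --pt "0.003 -0.2 0.07 42" --pt "0.01 -0.218 0.077 46" --pt "0.025 -0.226 0.08 48" --pt "0.036 -0.228 0.08 48.3" --pt "0.0395 -0.2285 0.08 48.3" --pt "0.0395 -0.2285 0.08 48.3" --pt "0.0395 -0.2285 0.08 48.3" --claw 100

```text
t: 13.4
tcp_pos: [0.4892, -0.3773, 0.06]
tool_rot: [0.515, 0.481, -0.514, 0.489]
force: [-0.1, 0.7, 0.3]
finger_gap: 0.999
```

```bash
python3 -c "
from h import *
np.set_printoptions(precision=4,suppress=True)
s=snap('wrist','w9'); st=manip.sense(); print(Ro.from_quat(st['tool_rot']).as_matrix())
cv2.imwrite('pics/w9b.png',cv2.resize(s['image'],None,fx=1.5,fy=1.5,interpolation=cv2.INTER_CUBIC))
dishes(s,.015)
go([.4888,-.3783,-.026],-3.5)"
```

```text
[[ 0.0089  0.9982 -0.0587]
 [-0.0068 -0.0586 -0.9983]
 [-0.9999  0.0093  0.0063]]
dish [ 216  165   87   85 5762] c [ 0.4882 -0.3782] r 0.03 maxdev 0.0006 mark mod120 -47.88567845721038 75
shift mm [86.4 -1.3  0.2] spin 0.14 tcp [ 0.4893 -0.3776  0.0604] yaw -3.36 F [-0.3 -1.4  0.8] gap 1.003 t 13.45
```

View pics/w9b.png

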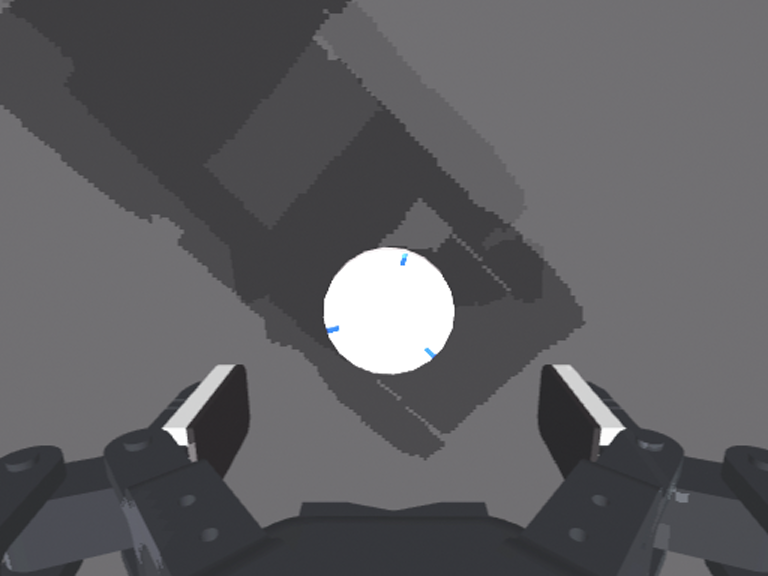

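Request:
play_rows --pt "0.02 -0.001 0 0" --pt "0.045 -0.001 0 0" --pt "0.065 -0.001 0 0" --pt "0.078 -0.001 0 0" --pt "0.084 -0.001 0 0" --pt "0.086 -0.001 0 0" --pt "0.086 -0.001 0 0" --pt "0.086 -0.001 0 0"

```text
t: 14.25
tcp_pos: [0.4897, -0.3787, -0.0247]
tool_rot: [0.515, 0.481, -0.514, 0.49]
force: [0.3, -0.6, 0.2]
finger_gap: 0.998
```

Request:
play_rows --pt "0 0 0 0" --pt "0 0 0 0" --pt "0 0 0 0" --pt "0 0 0 0" --pt "0 0 0 0" --pt "0 0 0 0" --pt "0 0 0 0" --claw 50 --force 30

```text
t: 14.95
tcp_pos: [0.4901, -0.3791, -0.0237]
tool_rot: [0.515, 0.48, -0.514, 0.49]
force: [0.2, 1.2, 5.6]
finger_gap: 0.687
```

```bash
python3 -c "
from h import *
np.set_printoptions(precision=4,suppress=True)
go([.633,-.2,.115],45)
s=snap('wrist','w10'); st=manip.sense(); print(Ro.from_quat(st['tool_rot']).as_matrix())
dishes(s,.015)"
```

```text
shift mm [-138.7  133.8 -186. ] spin -48.35 tcp [ 0.4901 -0.3791 -0.0237] yaw -3.35 F [0.2 1.2 5.6] gap 0.687 t 14.95
[[ 0.0111  0.9982 -0.0586]
 [-0.0093 -0.0585 -0.9982]
 [-0.9999  0.0116  0.0087]]
dish [  196   200   133   123 12918] c [ 0.4906 -0.3785] r 0.0293 maxdev 0.0003 mark mod120 -47.94446566506955 248
```

Request:
play_rows --pt "-0.003 0 0 0" --pt "-0.01 0 0 0" --pt "-0.025 0 0 0" --pt "-0.045 0.002 -0.003 0" --pt "-0.065 0.008 -0.011 -2" --pt "-0.085 0.018 -0.025 -6" --pt "-0.105 0.032 -0.045 -11" --pt "-0.12 0.05 -0.07 -17" --pt "-0.13 0.07 -0.097 -24" --pt "-0.136 0.09 -0.125 -31" --pt "-0.138 0.108 -0.15 -38" --pt "-0.1385 0.122 -0.17 -44" --pt "-0.1385 0.13 -0.181 -47" --pt "-0.1385 0.134 -0.186 -48.3" --pt "-0.1385 0.134 -0.186 -48.3" --pt "-0.1385 0.134 -0.186 -48.3"

```text
t: 16.6
tcp_pos: [0.6328, -0.2006, 0.1151]
tool_rot: [0.27, 0.648, -0.273, 0.658]
force: [0.2, -0.7, -0.4]
finger_gap: 0.685
```

```bash
python3 -c "
from h import *
np.set_printoptions(precision=4,suppress=True)
s=snap('wrist','w11'); st=manip.sense(); print(Ro.from_quat(st['tool_rot']).as_matrix())
go([.633,-.2,.115],45)
cv2.imwrite('pics/w11b.png',cv2.resize(s['image'],None,fx=1.5,fy=1.5,interpolation=cv2.INTER_CUBIC))
print('held');dishes(s,st['tcp_pos'][2]+.0387)
print('stack');dishes(s,.042)
print(dep(s,263,270))"
```

```text
[[ 0.0107  0.7089  0.7053]
 [-0.0096  0.7054 -0.7088]
 [-0.9999  0.0009  0.0143]]
shift mm [-0.1  0.8 -0.3] spin -0.14 tcp [ 0.6326 -0.2008  0.115 ] yaw 44.86 F [-0.4  0.5 -0.3] gap 0.684 t 16.65
held
dish [ 380    0  132   57 4367] c [ 0.603 -0.079] r 0.0232 maxdev 0.0028 mark mod120 28.131433613574487 1039
dish [  196   199   133   124 12912] c [ 0.6333 -0.2   ] r 0.0293 maxdev 0.0004 mark mod120 0.38622582038826225 244
stack
dish [ 222   74   83   85 5445] c [ 0.5935 -0.1586] r 0.0295 maxdev 0.0004 mark mod120 0.48931802778097294 99
[ 0.6357 -0.2017  0.1533]
```

View pics/w11b.png

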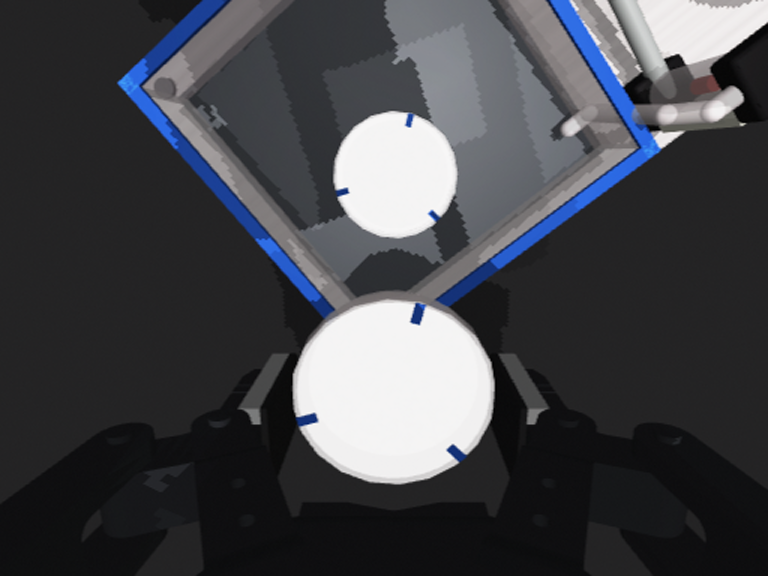

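```bash
python3 -c "
from h import *
go([.5928,-.1594,.115],45)
go([.5928,-.1594,.021],45)"
```

```text
shift mm [ -0.9   1.  -57.4] spin -0.14 tcp [ 0.6326 -0.2008  0.115 ] yaw 44.86 F [-0.4  0.5 -0.3] gap 0.684 t 16.65
shift mm [ 93.1   0.9 -58.8] spin -0.14 tcp [ 0.6326 -0.2008  0.115 ] yaw 44.86 F [-0.4  0.5 -0.3] gap 0.684 t 16.65
```

Request:
play_rows --pt "0 0 -0.008 0" --pt "0 0 -0.02 0" --pt "0 0.001 -0.034 0" --pt "0 0.001 -0.046 0" --pt "0 0.001 -0.054 0" --pt "0.003 0.001 -0.0575 0" --pt "0.01 0.001 -0.0575 0" --pt "0.023 0.001 -0.058 0" --pt "0.038 0.001 -0.058 0" --pt "0.053 0.001 -0.058 0" --pt "0.067 0.001 -0.0585 0" --pt "0.078 0.001 -0.0585 0" --pt "0.086 0.001 -0.0588 0" --pt "0.091 0.001 -0.0588 0" --pt "0.093 0.001 -0.0588 0" --pt "0.093 0.001 -0.0588 0" --pt "0.093 0.001 -0.0588 0"

```text
t: 18.35
tcp_pos: [0.5933, -0.1595, 0.0217]
tool_rot: [0.27, 0.648, -0.273, 0.658]
force: [-0.1, 0.3, -0.5]
finger_gap: 0.686
```

```bash
python3 -c "
from h import *
np.set_printoptions(precision=4,suppress=True)
go([.5928,-.1594,.0187],45)
s=snap('wrist','w12')
cv2.imwrite('pics/w12b.png',cv2.resize(s['image'],None,fx=1.5,fy=1.5,interpolation=cv2.INTER_CUBIC))"
```

```text
shift mm [ 3.  -0.3 -0.5] spin -0.14 tcp [ 0.5933 -0.1595  0.0217] yaw 44.86 F [-0.1  0.3 -0.5] gap 0.686 t 18.35
```

View pics/w12b.png

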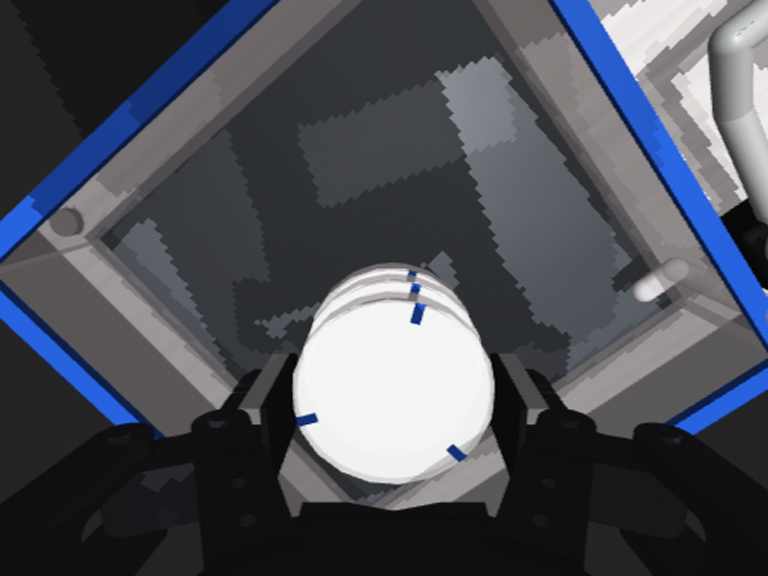

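Request:
play_rows --pt "0.001 -0.0002 -0.0005 0" --pt "0.002 -0.0002 -0.0005 0" --pt "0.003 -0.0002 -0.0005 0" --pt "0.0038 -0.0002 -0.0005 0" --pt "0.0042 -0.0002 -0.0005 0"

```text
t: 18.9
tcp_pos: [0.5932, -0.1594, 0.0184]
tool_rot: [0.27, 0.647, -0.273, 0.658]
force: [-1.0, 1.1, 8.1]
finger_gap: 0.685
```

```bash
python3 -c "
from h import *
go([.5928,-.1594,.0187],45)"
```

```text
shift mm [-0.3 -0.3 -0.2] spin -0.14 tcp [ 0.5932 -0.1594  0.0184] yaw 44.86 F [-1.   1.1  8.1] gap 0.685 t 18.9
```

Contact at 8 N. Unload, release, rise.

Request:
play_rows --pt "0 0 0 0" --pt "-0.0002 0 0 0" --pt "-0.0002 0 0 0"

```text
t: 19.2
tcp_pos: [0.5932, -0.1594, 0.0186]
tool_rot: [0.27, 0.647, -0.273, 0.658]
force: [0.4, -0.2, 1.6]
finger_gap: 0.685
```

Request:
play_rows --pt "0 0 0 0" --pt "0 0 0 0" --pt "0 0 0 0" --pt "0 0 0 0" --claw 84

```text
t: 19.6
tcp_pos: [0.5932, -0.1593, 0.0185]
tool_rot: [0.27, 0.647, -0.273, 0.658]
force: [-0.5, 0.1, 0.3]
finger_gap: 0.84
```

Request:
play_rows --pt "-0.005 0 0 0" --pt "-0.015 0 0 0" --pt "-0.03 0 0 0" --pt "-0.05 0 0 0" --pt "-0.07 0 0 0" --pt "-0.09 0 0 0" --pt "-0.11 0 0 0" --pt "-0.13 0 0 0" --pt "-0.145 0 0 0" --pt "-0.15 0 0 0" --pt "-0.15 0 0 0"

```text
t: 20.7
tcp_pos: [0.5919, -0.1581, 0.1703]
tool_rot: [0.27, 0.646, -0.273, 0.659]
force: [0.3, 0.9, -0.2]
finger_gap: 0.839
```

```bash
python3 -c "
from h import *
np.set_printoptions(precision=4,suppress=True)
s=snap('wrist','w13'); st=manip.sense(); print(Ro.from_quat(st['tool_rot']).as_matrix(),st['q'],st['tcp_pos'])
cv2.imwrite('pics/w13b.png',cv2.resize(s['image'],None,fx=1.5,fy=1.5,interpolation=cv2.INTER_CUBIC))
dishes(s,.057)
s=snap('scene','s2'); im=s['image'][160:280,140:300]; cv2.imwrite('pics/s2c.png',cv2.resize(im,None,fx=5,fy=5,interpolation=cv2.INTER_CUBIC))"
```

```text
[[ 0.0133  0.7088  0.7052]
 [-0.0106  0.7054 -0.7088]
 [-0.9999  0.002   0.0169]] [-0.4411  0.5474  1.5176 -0.0044  1.0601 -1.2219] [ 0.5913 -0.1578  0.1691]
dish [ 229  145   67   71 3678] c [ 0.5921 -0.1577] r 0.0309 maxdev 0.002 mark mod120 0.5877658503749624 59
```

View pics/w13b.png

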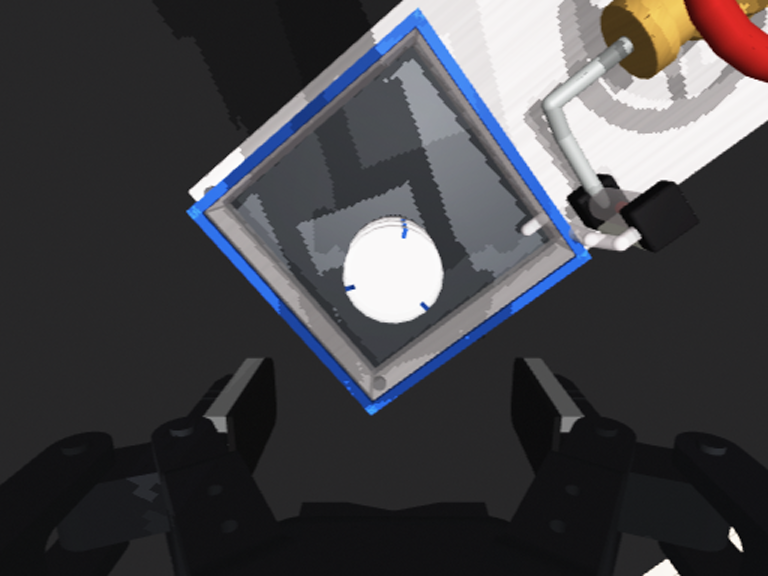

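View pics/s2c.png

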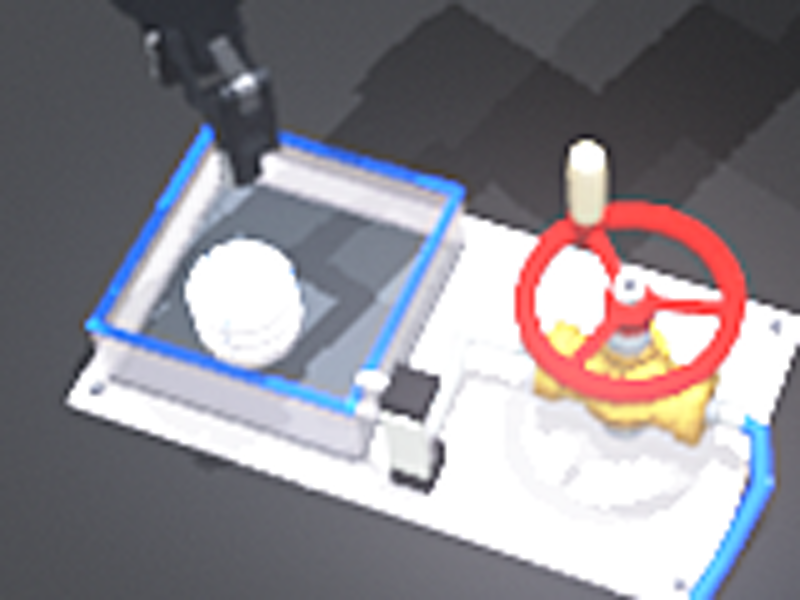

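```bash
python3 -c "
from h import *
go([.553,.0345,.205],45)"
```

```text
shift mm [ -39.   108.7 -162.3] spin -0.14 tcp [ 0.5909 -0.1576  0.1683] yaw 44.86 F [ 0.1  0.4 -0.1] gap 0.843 t 20.8
```

Request:
play_rows --pt "-0.015 0 0 0" --pt "-0.033 0.003 -0.005 0" --pt "-0.036 0.015 -0.022 0" --pt "-0.036 0.032 -0.048 0" --pt "-0.037 0.05 -0.076 0" --pt "-0.037 0.068 -0.103 0" --pt "-0.038 0.085 -0.128 0" --pt "-0.038 0.098 -0.147 0" --pt "-0.039 0.106 -0.158 0" --pt "-0.039 0.109 -0.1625 0" --pt "-0.039 0.109 -0.1625 0" --pt "-0.039 0.109 -0.1625 0" --claw 65

```text
t: 22.0
tcp_pos: [0.5533, 0.0342, 0.2048]
tool_rot: [0.27, 0.648, -0.273, 0.658]
force: [-1.0, 0.6, 0.7]
finger_gap: 0.646
```

```bash
python3 -c "
from h import *
np.set_printoptions(precision=4,suppress=True)
go([.553,.0345,.205],45)
s=snap('wrist','w14'); st=manip.sense(); 
cv2.imwrite('pics/w14b.png',cv2.resize(s['image'],None,fx=1.5,fy=1.5,interpolation=cv2.INTER_CUBIC))
print(proj(s,[.5523,.0342,.191]),proj(s,[.5959,.0659,.148]))
s=snap('top','t2'); im=s['image'][130:240,200:400]; cv2.imwrite('pics/t2c.png',cv2.resize(im,None,fx=4,fy=4,interpolation=cv2.INTER_CUBIC))"
```

```text
shift mm [-0.3  0.  -0.4] spin -0.17 tcp [0.5533 0.0342 0.2048] yaw 44.83 F [-1.   0.6  0.7] gap 0.646 t 22.0
[259.3382 220.5144] [333.1896 210.2854]
```

View pics/w14b.png

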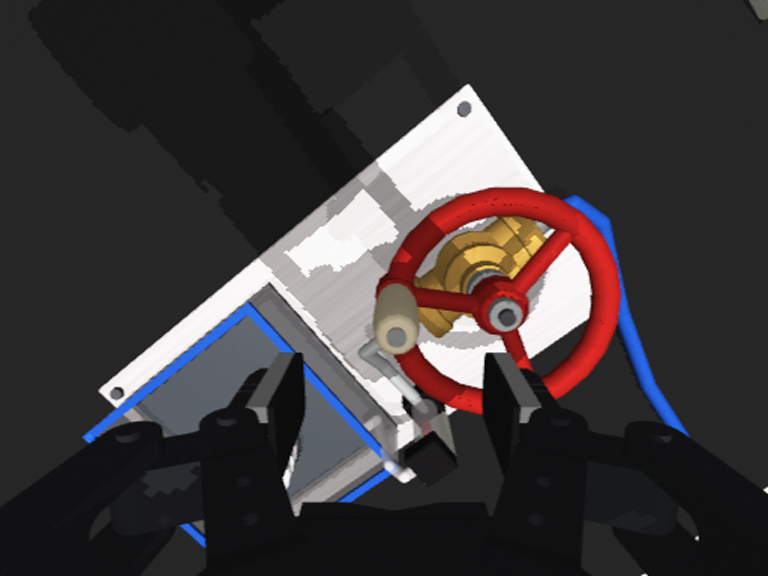

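View pics/t2c.png

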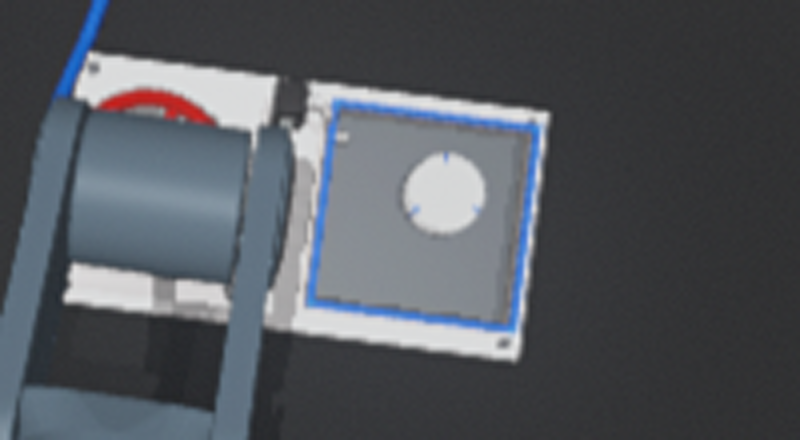

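```bash
python3 -c "
from h import *
np.set_printoptions(precision=4,suppress=True)
s=load('w14')
print('handle',atz(s,264.7,224,.191),dep(s,264.7,224)); print('axis',atz(s,338,210.7,.148),dep(s,338,210.7))
s=load('t2'); print('top pile');
g=s['image']; w=((g.min(2)>140)).astype(np.uint8); w[:, :295]=0;w[:,330:]=0
w=cv2.morphologyEx(w,cv2.MORPH_CLOSE,np.ones((3,3),np.uint8))
n,l,t,c=cv2.connectedComponentsWithStats(w)
for i in range(1,n):
  if t[i,4]>200: print(t[i],c[i],atz(s,*c[i],.057))
go([.5533,.0342,.118],45)
"
```

```text
handle [0.5561 0.0349 0.191 ] [0.5559 0.035  0.1916]
axis [0.5986 0.0681 0.148 ] [0.599  0.0681 0.147 ]
top pile
[ 295    0   35   71 2485] [312.  35.] [ 1.0388 -0.1586  0.057 ]
[301 168  21  21 349] [310.8481 178.0172] [ 0.5906 -0.1573  0.057 ]
[295 209  35  11 243] [312.1399 214.1399] [ 0.4797 -0.1618  0.057 ]
shift mm [86.8  0.1 -1.7] spin -0.22 tcp [0.5534 0.0338 0.2048] yaw 44.78 F [-0.1  0.2 -0.3] gap 0.649 t 22.1
```

Request:
play_rows --pt "0.015 0 -0.001 0" --pt "0.035 0.001 -0.001 0" --pt "0.055 0.001 -0.001 0" --pt "0.072 0.001 -0.001 0" --pt "0.082 0.001 -0.001 0" --pt "0.087 0.001 -0.001 0" --pt "0.087 0.001 -0.001 0"

```text
t: 22.8
tcp_pos: [0.5544, 0.0339, 0.1175]
tool_rot: [0.27, 0.648, -0.274, 0.658]
force: [-0.1, 0.8, 2.1]
finger_gap: 0.652
```

```bash
python3 -c "
from h import *
np.set_printoptions(precision=4,suppress=True)
go([.555,.034,.118],45)
s=snap('wrist','w15')
cv2.imwrite('pics/w15b.png',cv2.resize(s['image'],None,fx=1.5,fy=1.5,interpolation=cv2.INTER_CUBIC))"
```

```text
shift mm [-0.5  0.5  0.4] spin -0.26 tcp [0.5544 0.0339 0.1175] yaw 44.74 F [-0.1  0.8  2.1] gap 0.652 t 22.8
```

View pics/w15b.png

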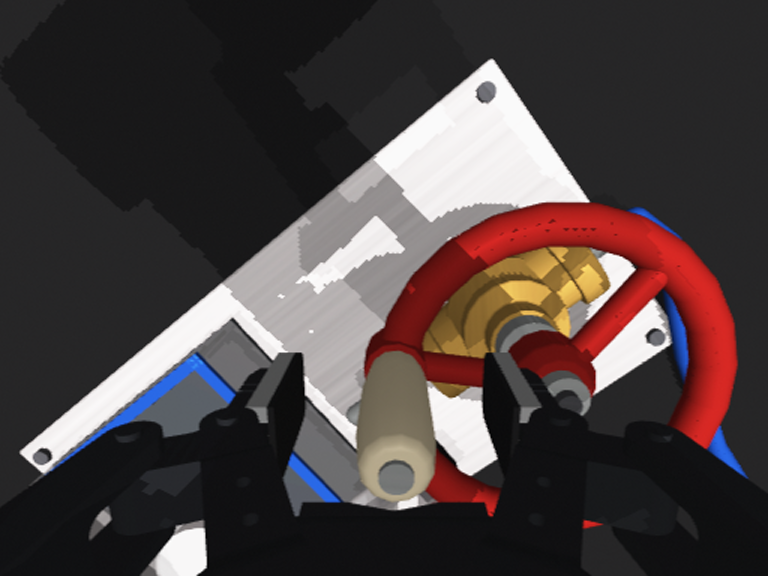

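Request:
play_rows --pt "0 0 0 0" --pt "0 0 0 0" --pt "0 0 0 0" --pt "0 0 0 0" --pt "0 0 0 0" --pt "0 0 0 0" --pt "0 0 0 0" --claw 5 --force 60

```text
t: 23.55
tcp_pos: [0.5553, 0.0339, 0.1189]
tool_rot: [0.27, 0.647, -0.273, 0.659]
force: [-0.3, -0.8, 5.9]
finger_gap: 0.218
```

```bash
python3 -c "
from h import *
np.set_printoptions(precision=4,suppress=True)
go([.555,.034,.118],45)
s=snap('wrist','w16'); st=manip.sense(); print(Ro.from_quat(st['tool_rot']).as_matrix())
cv2.imwrite('pics/w16b.png',cv2.resize(s['image'],None,fx=1.5,fy=1.5,interpolation=cv2.INTER_CUBIC))"
```

```text
shift mm [ 0.9 -0.2 -0.3] spin -0.23 tcp [0.5553 0.0339 0.1189] yaw 44.77 F [-0.3 -0.8  5.9] gap 0.218 t 23.55
[[ 0.0139  0.71    0.7041]
 [-0.0107  0.7042 -0.7099]
 [-0.9998  0.0023  0.0174]]
```

View pics/w16b.png

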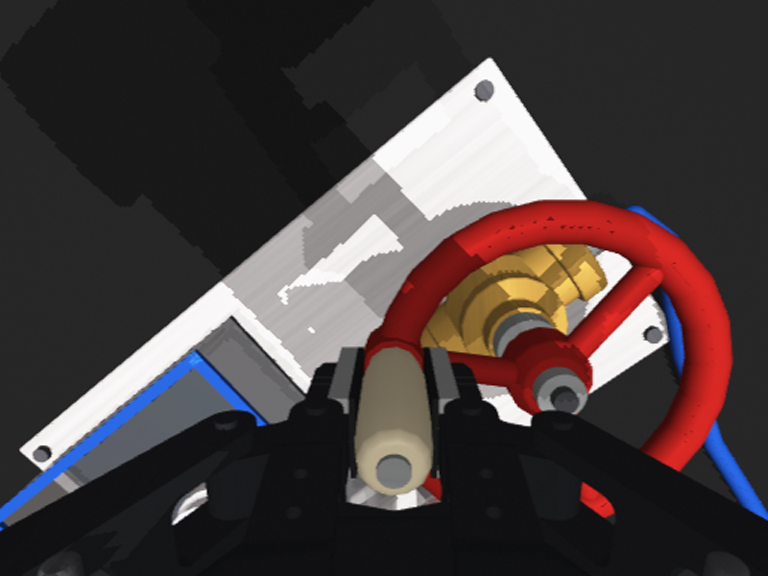

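```bash
cat >> h.py <<'E'
def arc(c,dphi,n,r=.055,zc=None,tail=1):
    "rows: from current angle by dphi deg in n rows about centre c"
    st=manip.sense(); p=np.array(st['tcp_pos']); phi0=np.arctan2(p[1]-c[1],p[0]-c[0]); rr=np.hypot(p[1]-c[1],p[0]-c[0])
    rows=[]
    for k in list(range(1,n+1))+[n]*tail:
        ph=phi0+np.radians(dphi)*k/n
        w=np.array([c[0]+r*np.cos(ph),c[1]+r*np.sin(ph),p[2] if zc is None else zc])-p
        t=tool(w); rows.append([round(float(x),4) for x in t]+[0])
    print('phi',round(np.degrees(phi0)%360,2),'r',round(rr,4),'F',np.round(st['force'],1),'tcp',np.round(p,4),'gap',round(st['finger_gap'],3),'t',round(st['t'],2)); print(rows)
E
python3 -c "
from h import *
arc([.5992,.067],-60,10)"
```

```text
phi 217.02 r 0.055 F [-0.5 -1.4  6. ] tcp [0.5553 0.0339 0.1189] gap 0.22 t 23.6
[[-0.0001, 0.001, -0.0057, 0], [-0.0002, 0.0027, -0.0112, 0], [-0.0003, 0.0049, -0.0165, 0], [-0.0004, 0.0077, -0.0215, 0], [-0.0004, 0.011, -0.0263, 0], [-0.0005, 0.0147, -0.0306, 0], [-0.0006, 0.0189, -0.0346, 0], [-0.0006, 0.0235, -0.038, 0], [-0.0006, 0.0284, -0.041, 0], [-0.0007, 0.0336, -0.0435, 0], [-0.0007, 0.0336, -0.0435, 0]]
```

Request:
play_rows --pt "0 0.001 -0.0057 0" --pt "0 0.0027 -0.0112 0" --pt "-0.0003 0.0049 -0.0165 0" --pt "-0.0004 0.0077 -0.0215 0" --pt "-0.0004 0.011 -0.0263 0" --pt "-0.0005 0.0147 -0.0306 0" --pt "-0.0006 0.0189 -0.0346 0" --pt "-0.0006 0.0235 -0.038 0" --pt "-0.0006 0.0284 -0.041 0" --pt "-0.0007 0.0336 -0.0435 0" --pt "-0.0007 0.0336 -0.0435 0"

```text
t: 24.7
tcp_pos: [0.549, 0.0898, 0.119]
tool_rot: [0.271, 0.647, -0.273, 0.659]
force: [1.3, 1.7, 3.0]
finger_gap: 0.218
```

```bash
python3 -c "
from h import *
arc([.5992,.067],-60,10)"
```

```text
phi 155.59 r 0.0551 F [1.3 1.7 3. ] tcp [0.549  0.0898 0.119 ] gap 0.218 t 24.7
[[-0.0, 0.0055, -0.0017, 0], [-0.0, 0.0111, -0.0029, 0], [0.0, 0.0169, -0.0035, 0], [0.0, 0.0226, -0.0034, 0], [0.0001, 0.0283, -0.0028, 0], [0.0001, 0.034, -0.0016, 0], [0.0002, 0.0394, 0.0002, 0], [0.0002, 0.0447, 0.0026, 0], [0.0003, 0.0497, 0.0054, 0], [0.0004, 0.0543, 0.0088, 0], [0.0004, 0.0543, 0.0088, 0]]
```

Request:
play_rows --pt "0 0.0055 -0.0017 0" --pt "0 0.0111 -0.0029 0" --pt "0 0.0169 -0.0035 0" --pt "0 0.0226 -0.0034 0" --pt "0 0.0283 -0.0028 0" --pt "0 0.034 -0.0016 0" --pt "0 0.0394 0.0002 0" --pt "0 0.0447 0.0026 0" --pt "0.0003 0.0497 0.0054 0" --pt "0.0004 0.0543 0.0088 0" --pt "0.0004 0.0543 0.0088 0"

```text
t: 25.8
tcp_pos: [0.5955, 0.1221, 0.119]
tool_rot: [0.271, 0.646, -0.272, 0.66]
force: [1.8, -0.2, 1.8]
finger_gap: 0.219
```

```bash
python3 -c "
from h import *
arc([.5992,.067],-40,8,tail=2)"
```

```text
phi 93.86 r 0.0552 F [ 1.8 -0.2  1.8] tcp [0.5955 0.1221 0.119 ] gap 0.219 t 25.8
[[0.0001, 0.0033, 0.0035, 0], [0.0002, 0.0065, 0.0071, 0], [0.0003, 0.0094, 0.0109, 0], [0.0003, 0.0119, 0.015, 0], [0.0004, 0.014, 0.0193, 0], [0.0005, 0.0158, 0.0237, 0], [0.0006, 0.0172, 0.0283, 0], [0.0007, 0.0181, 0.033, 0], [0.0007, 0.0181, 0.033, 0], [0.0007, 0.0181, 0.033, 0]]
```

Request:
play_rows --pt "0 0.0033 0.0035 0" --pt "0 0.0065 0.0071 0" --pt "0.0003 0.0094 0.0109 0" --pt "0.0003 0.0119 0.015 0" --pt "0.0004 0.014 0.0193 0" --pt "0.0005 0.0158 0.0237 0" --pt "0.0006 0.0172 0.0283 0" --pt "0.0007 0.0181 0.033 0" --pt "0.0007 0.0181 0.033 0"

```text
t: 26.7
tcp_pos: [0.633, 0.1107, 0.119]
tool_rot: [0.272, 0.645, -0.272, 0.66]
force: [0.9, 0.2, 0.6]
finger_gap: 0.218
```

```bash
python3 -c "
from h import *
arc([.5992,.067],-40,8,tail=1)"
```

```text
phi 52.31 r 0.0553 F [0.9 0.2 0.6] tcp [0.633  0.1107 0.119 ] gap 0.218 t 26.7
[[0.0001, 0.0002, 0.0048, 0], [0.0002, 0.0002, 0.0096, 0], [0.0003, -0.0003, 0.0144, 0], [0.0004, -0.0011, 0.0191, 0], [0.0005, -0.0023, 0.0238, 0], [0.0005, -0.004, 0.0283, 0], [0.0006, -0.006, 0.0326, 0], [0.0007, -0.0084, 0.0368, 0], [0.0007, -0.0084, 0.0368, 0]]
```

Request:
play_rows --pt "0 0.0002 0.0048 0" --pt "0 0.0002 0.0096 0" --pt "0.0003 -0.0003 0.0144 0" --pt "0.0004 -0.0011 0.0191 0" --pt "0.0005 -0.0023 0.0238 0" --pt "0.0005 -0.004 0.0283 0" --pt "0.0006 -0.006 0.0326 0" --pt "0.0007 -0.0084 0.0368 0" --pt "0.0007 -0.0084 0.0368 0"

```text
t: 27.6
tcp_pos: [0.6535, 0.0772, 0.119]
tool_rot: [0.272, 0.644, -0.273, 0.661]
force: [1.3, -1.1, 0.9]
finger_gap: 0.217
```

```bash
python3 -c "
from h import *
arc([.5992,.067],-40,8,tail=1)"
```

```text
phi 10.66 r 0.0553 F [ 1.3 -1.1  0.9] tcp [0.6535 0.0772 0.119 ] gap 0.217 t 27.6
[[0.0001, -0.0031, 0.0037, 0], [0.0001, -0.0063, 0.0073, 0], [0.0002, -0.0098, 0.0106, 0], [0.0002, -0.0135, 0.0136, 0], [0.0002, -0.0175, 0.0162, 0], [0.0002, -0.0217, 0.0185, 0], [0.0003, -0.0261, 0.0204, 0], [0.0003, -0.0307, 0.0219, 0], [0.0003, -0.0307, 0.0219, 0]]
```

Request:
play_rows --pt "0 -0.0031 0.0037 0" --pt "0 -0.0063 0.0073 0" --pt "0.0002 -0.0098 0.0106 0" --pt "0.0002 -0.0135 0.0136 0" --pt "0.0002 -0.0175 0.0162 0" --pt "0.0002 -0.0217 0.0185 0" --pt "0.0003 -0.0261 0.0204 0" --pt "0.0003 -0.0307 0.0219 0" --pt "0.0003 -0.0307 0.0219 0"

```text
t: 28.5
tcp_pos: [0.6547, 0.0609, 0.1193]
tool_rot: [0.286, 0.642, -0.261, 0.661]
force: [22.6, 55.0, -10.9]
finger_gap: 0.217
```

```bash
python3 -c "
from h import *
arc([.5992,.067],-36,8,tail=1)"
```

```text
phi 353.76 r 0.0558 F [ 22.6  55.  -10.9] tcp [0.6547 0.0609 0.1193] gap 0.217 t 28.5
[[-0.0002, -0.0039, 0.002, 0], [-0.0003, -0.0076, 0.0043, 0], [-0.0004, -0.0114, 0.0064, 0], [-0.0006, -0.0153, 0.0081, 0], [-0.0007, -0.0194, 0.0095, 0], [-0.0009, -0.0236, 0.0106, 0], [-0.0011, -0.0278, 0.0113, 0], [-0.0013, -0.0321, 0.0118, 0], [-0.0013, -0.0321, 0.0118, 0]]
```

```bash
python3 -c "
from h import *
np.set_printoptions(precision=4,suppress=True)
st=manip.sense(); print(Ro.from_quat(st['tool_rot']).as_matrix(),yaw(),st['force'],st['ft_torque'])
print((Ro.from_quat(st['tool_rot'])*Ro.from_quat([.272,.644,-.273,.661]).inv()).as_rotvec(degrees=True))
arc([.5992,.067],20,4,tail=1)"
```

```text
[[ 0.0392  0.7132  0.6998]
 [ 0.0226  0.6996 -0.7142]
 [-0.999   0.0438  0.0113]] 44.44514968242502 [ 22.5745  54.9768 -10.8573] [ 7.6048 -2.5177  0.3187]
[ 1.9056 -1.006  -0.2099]
phi 353.76 r 0.0558 F [ 22.6  55.  -10.9] tcp [0.6547 0.0609 0.1193] gap 0.217 t 28.5
[[0.0001, 0.0031, -0.0038, 0], [0.0002, 0.0064, -0.0073, 0], [0.0003, 0.0093, -0.0111, 0], [0.0004, 0.0119, -0.0151, 0], [0.0004, 0.0119, -0.0151, 0]]
```

Request:
play_rows --pt "0 0.0031 -0.0038 0" --pt "0 0.0064 -0.0073 0" --pt "0.0003 0.0093 -0.0111 0" --pt "0.0004 0.0119 -0.0151 0" --pt "0.0004 0.0119 -0.0151 0" --pt "0.0004 0.0119 -0.0151 0"

```text
t: 29.1
tcp_pos: [0.6544, 0.0789, 0.1192]
tool_rot: [0.286, 0.641, -0.261, 0.663]
force: [7.6, 3.5, -2.4]
finger_gap: 0.219
```

```bash
cat >> h.py <<'E'
def G():
    st=manip.sense(); R=Ro.from_quat(st['tool_rot']).as_matrix(); return np.array(st['tcp_pos'])-.046*R[:,0]
E
python3 -c "
from h import *
np.set_printoptions(precision=4,suppress=True)
P=[]
for p,q in [((.5553,.0339),[.27,.647,-.273,.659]),((.549,.0898),[.271,.647,-.273,.659]),((.5955,.1221),[.271,.646,-.272,.66]),((.633,.1107),[.272,.645,-.272,.66]),((.6535,.0772),[.272,.644,-.273,.661])]:
    P.append(np.array(p)-.046*Ro.from_quat(q).as_matrix()[:2,0])
P=np.array(P);A=np.c_[2*P,np.ones(5)];q=np.linalg.lstsq(A,(P**2).sum(1),rcond=None)[0];print(q[:2],np.sqrt(q[2]+q[0]**2+q[1]**2),np.hypot(*(P-q[:2]).T))
g=G();print(g,np.degrees(np.arctan2(g[1]-q[1],g[0]-q[0])),np.hypot(*(g[:2]-q[:2])))
g=np.array([.6547-.046*.0392,.0609-.046*.0226]); print('at stop',np.degrees(np.arctan2(g[1]-q[1],g[0]-q[0])),np.hypot(*(g[:2]-q[:2])))
st=manip.sense(); print(Ro.from_quat(st['tool_rot']).as_matrix(),st['force'])
"
```

```text
[0.5984 0.0676] 0.05498016811095068 [0.055 0.055 0.055 0.055 0.055]
[0.6525 0.0779 0.1651] 10.807285933383932 0.05500856321156111
at stop -8.12303014031271 0.05500612732351667
[[ 0.0428  0.7128  0.7001]
 [ 0.0207  0.7    -0.7139]
 [-0.9989  0.045   0.0152]] [ 7.6026  3.4986 -2.3785]
```

```bash
python3 -c "
from h import *
arc([.6004,.0686],-21.5,7,tail=2)"
```

```text
phi 10.79 r 0.055 F [ 7.6  3.5 -2.4] tcp [0.6544 0.0789 0.1192] gap 0.219 t 29.1
[[-0.0, -0.0017, 0.0024, 0], [-0.0001, -0.0035, 0.0047, 0], [-0.0001, -0.0055, 0.0069, 0], [-0.0002, -0.0075, 0.009, 0], [-0.0003, -0.0097, 0.011, 0], [-0.0003, -0.012, 0.0129, 0], [-0.0004, -0.0144, 0.0146, 0], [-0.0004, -0.0144, 0.0146, 0], [-0.0004, -0.0144, 0.0146, 0]]
```

Request:
play_rows --pt "0 -0.0017 0.0024 0" --pt "0 -0.0035 0.0047 0" --pt "-0.0001 -0.0055 0.0069 0" --pt "-0.0002 -0.0075 0.009 0" --pt "-0.0003 -0.0097 0.011 0" --pt "-0.0003 -0.012 0.0129 0" --pt "-0.0004 -0.0144 0.0146 0" --pt "-0.0004 -0.0144 0.0146 0" --pt "-0.0004 -0.0144 0.0146 0"

```text
t: 30.0
tcp_pos: [0.6552, 0.062, 0.1192]
tool_rot: [0.289, 0.641, -0.259, 0.663]
force: [6.2, 10.8, -1.9]
finger_gap: 0.222
```

```bash
cat >> h.py <<'E'
C0=np.array([.5984,.0676])
def ang():
    g=G();st=manip.sense(); R=Ro.from_quat(st['tool_rot']).as_matrix()
    print('ANG',round(np.degrees(np.arctan2(g[1]-C0[1],g[0]-C0[0]))%360,2),'r',np.round(np.hypot(*(g[:2]-C0)),4),'F',np.round(st['force'],1),'xaxis',np.round(R[:,0],4),'cT',np.round(C0+.046*R[:2,0],4),'gz',np.round(g[2],4),'yaw',round(yaw(),1),'t',round(st['t'],2))
    return C0+.046*R[:2,0]
E
python3 -c "
from h import *
ang()"
```

```text
ANG 352.91 r 0.0551 F [ 6.2 10.8 -1.9] xaxis [ 0.045   0.0264 -0.9986] cT [0.6005 0.0688] gz 0.1651 yaw 44.4 t 30.0
```

```bash
python3 -c "
from h import *
arc(ang(),144,16,tail=2)"
```

```text
ANG 352.91 r 0.0551 F [ 6.2 10.8 -1.9] xaxis [ 0.045   0.0264 -0.9986] cT [0.6005 0.0688] gz 0.1651 yaw 44.4 t 30.0
phi 352.91 r 0.0551 F [ 6.2 10.8 -1.9] tcp [0.6552 0.062  0.1192] gap 0.222 t 30.0
[[0.0002, 0.0062, -0.006, 0], [0.0004, 0.0115, -0.0128, 0], [0.0005, 0.0157, -0.0203, 0], [0.0006, 0.0187, -0.0285, 0], [0.0006, 0.0203, -0.0369, 0], [0.0005, 0.0206, -0.0456, 0], [0.0003, 0.0196, -0.0541, 0], [0.0001, 0.0172, -0.0624, 0], [-0.0002, 0.0136, -0.0702, 0], [-0.0005, 0.0087, -0.0774, 0], [-0.0009, 0.0029, -0.0837, 0], [-0.0013, -0.0039, -0.089, 0], [-0.0018, -0.0115, -0.0932, 0], [-0.0022, -0.0196, -0.0961, 0], [-0.0027, -0.028, -0.0978, 0], [-0.0031, -0.0366, -0.0981, 0], [-0.0031, -0.0366, -0.0981, 0], [-0.0031, -0.0366, -0.0981, 0]]
```

Request:
play_rows --pt "0 0.0062 -0.006 0" --pt "0.0004 0.0115 -0.0128 0" --pt "0.0005 0.0157 -0.0203 0" --pt "0.0006 0.0187 -0.0285 0" --pt "0.0006 0.0203 -0.0369 0" --pt "0.0005 0.0206 -0.0456 0" --pt "0.0003 0.0196 -0.0541 0" --pt "0 0.0172 -0.0624 0" --pt "-0.0002 0.0136 -0.0702 0" --pt "-0.0005 0.0087 -0.0774 0" --pt "-0.0009 0.0029 -0.0837 0" --pt "-0.0013 -0.0039 -0.089 0" --pt "-0.0018 -0.0115 -0.0932 0" --pt "-0.0022 -0.0196 -0.0961 0" --pt "-0.0027 -0.028 -0.0978 0" --pt "-0.0031 -0.0366 -0.0981 0" --pt "-0.0031 -0.0366 -0.0981 0" --pt "-0.0031 -0.0366 -0.0981 0"

```text
t: 31.8
tcp_pos: [0.5597, 0.1055, 0.119]
tool_rot: [0.288, 0.641, -0.26, 0.662]
force: [1.3, -3.6, -0.8]
finger_gap: 0.214
```

```bash
python3 -c "
from h import *
arc(ang(),144,16,tail=2)"
```

```text
ANG 137.93 r 0.0549 F [ 1.3 -3.6 -0.8] xaxis [ 0.0435  0.0256 -0.9987] cT [0.6004 0.0688] gz 0.165 yaw 44.4 t 31.8
phi 137.93 r 0.0549 F [ 1.3 -3.6 -0.8] tcp [0.5597 0.1055 0.119 ] gap 0.214 t 31.8
[[-0.0004, -0.0085, 0.0011, 0], [-0.0008, -0.0168, 0.0036, 0], [-0.0011, -0.0245, 0.0074, 0], [-0.0014, -0.0316, 0.0124, 0], [-0.0016, -0.0378, 0.0184, 0], [-0.0018, -0.043, 0.0253, 0], [-0.0019, -0.047, 0.0329, 0], [-0.0019, -0.0498, 0.041, 0], [-0.0019, -0.0513, 0.0495, 0], [-0.0018, -0.0515, 0.0582, 0], [-0.0017, -0.0503, 0.0667, 0], [-0.0014, -0.0477, 0.075, 0], [-0.0012, -0.044, 0.0827, 0], [-0.0008, -0.039, 0.0898, 0], [-0.0005, -0.033, 0.096, 0], [-0.0001, -0.0261, 0.1012, 0], [-0.0001, -0.0261, 0.1012, 0], [-0.0001, -0.0261, 0.1012, 0]]
```

Request:
play_rows --pt "-0.0004 -0.0085 0.0011 0" --pt "-0.0008 -0.0168 0.0036 0" --pt "-0.0011 -0.0245 0.0074 0" --pt "-0.0014 -0.0316 0.0124 0" --pt "-0.0016 -0.0378 0.0184 0" --pt "-0.0018 -0.043 0.0253 0" --pt "-0.0019 -0.047 0.0329 0" --pt "-0.0019 -0.0498 0.041 0" --pt "-0.0019 -0.0513 0.0495 0" --pt "-0.0018 -0.0515 0.0582 0" --pt "-0.0017 -0.0503 0.0667 0" --pt "-0.0014 -0.0477 0.075 0" --pt "-0.0012 -0.044 0.0827 0" --pt "-0.0008 -0.039 0.0898 0" --pt "-0.0005 -0.033 0.096 0" --pt "0 -0.0261 0.1012 0" --pt "0 -0.0261 0.1012 0" --pt "0 -0.0261 0.1012 0"

```text
t: 33.6
tcp_pos: [0.613, 0.015, 0.119]
tool_rot: [0.288, 0.64, -0.259, 0.663]
force: [1.1, 2.4, 0.5]
finger_gap: 0.221
```

```bash
python3 -c "
from h import *
arc(ang(),144,16,tail=2)"
```

```text
ANG 283.1 r 0.0552 F [1.1 2.4 0.5] xaxis [ 0.0457  0.0253 -0.9986] cT [0.6005 0.0688] gz 0.165 yaw 44.4 t 33.6
phi 283.1 r 0.0552 F [1.1 2.4 0.5] tcp [0.613 0.015 0.119] gap 0.221 t 33.6
[[0.0004, 0.0078, 0.0037, 0], [0.0009, 0.016, 0.0064, 0], [0.0013, 0.0245, 0.0077, 0], [0.0018, 0.0331, 0.0077, 0], [0.0022, 0.0416, 0.0063, 0], [0.0026, 0.0498, 0.0036, 0], [0.0029, 0.0575, -0.0003, 0], [0.0032, 0.0645, -0.0054, 0], [0.0034, 0.0705, -0.0116, 0], [0.0035, 0.0756, -0.0186, 0], [0.0036, 0.0795, -0.0263, 0], [0.0037, 0.0821, -0.0345, 0], [0.0036, 0.0834, -0.043, 0], [0.0035, 0.0834, -0.0516, 0], [0.0033, 0.082, -0.0602, 0], [0.003, 0.0793, -0.0684, 0], [0.003, 0.0793, -0.0684, 0], [0.003, 0.0793, -0.0684, 0]]
```

Request:
play_rows --pt "0.0004 0.0078 0.0037 0" --pt "0.0009 0.016 0.0064 0" --pt "0.0013 0.0245 0.0077 0" --pt "0.0018 0.0331 0.0077 0" --pt "0.0022 0.0416 0.0063 0" --pt "0.0026 0.0498 0.0036 0" --pt "0.0029 0.0575 -0.0003 0" --pt "0.0032 0.0645 -0.0054 0" --pt "0.0034 0.0705 -0.0116 0" --pt "0.0035 0.0756 -0.0186 0" --pt "0.0036 0.0795 -0.0263 0" --pt "0.0037 0.0821 -0.0345 0" --pt "0.0036 0.0834 -0.043 0" --pt "0.0035 0.0834 -0.0516 0" --pt "0.0033 0.082 -0.0602 0" --pt "0.003 0.0793 -0.0684 0" --pt "0.003 0.0793 -0.0684 0" --pt "0.003 0.0793 -0.0684 0"

```text
t: 35.4
tcp_pos: [0.6206, 0.12, 0.1191]
tool_rot: [0.288, 0.641, -0.259, 0.662]
force: [-2.7, -1.7, 4.2]
finger_gap: 0.215
```

```bash
python3 -c "
from h import *
arc(ang(),144,16,tail=2)"
```

```text
ANG 68.43 r 0.055 F [-2.7 -1.7  4.2] xaxis [ 0.0437  0.0261 -0.9987] cT [0.6004 0.0688] gz 0.165 yaw 44.4 t 35.4
phi 68.43 r 0.055 F [-2.7 -1.7  4.2] tcp [0.6206 0.12   0.1191] gap 0.215 t 35.4
[[-0.0003, -0.0042, -0.0076, 0], [-0.0006, -0.0094, -0.0144, 0], [-0.001, -0.0157, -0.0203, 0], [-0.0014, -0.0228, -0.0252, 0], [-0.0019, -0.0305, -0.0289, 0], [-0.0023, -0.0388, -0.0314, 0], [-0.0027, -0.0474, -0.0325, 0], [-0.0032, -0.056, -0.0323, 0], [-0.0036, -0.0644, -0.0307, 0], [-0.0039, -0.0726, -0.0278, 0], [-0.0043, -0.0801, -0.0237, 0], [-0.0045, -0.087, -0.0184, 0], [-0.0048, -0.0929, -0.0122, 0], [-0.0049, -0.0978, -0.005, 0], [-0.005, -0.1015, 0.0027, 0], [-0.005, -0.104, 0.011, 0], [-0.005, -0.104, 0.011, 0], [-0.005, -0.104, 0.011, 0]]
```

Request:
play_rows --pt "-0.0003 -0.0042 -0.0076 0" --pt "-0.0006 -0.0094 -0.0144 0" --pt "-0.001 -0.0157 -0.0203 0" --pt "-0.0014 -0.0228 -0.0252 0" --pt "-0.0019 -0.0305 -0.0289 0" --pt "-0.0023 -0.0388 -0.0314 0" --pt "-0.0027 -0.0474 -0.0325 0" --pt "-0.0032 -0.056 -0.0323 0" --pt "-0.0036 -0.0644 -0.0307 0" --pt "-0.0039 -0.0726 -0.0278 0" --pt "-0.0043 -0.0801 -0.0237 0" --pt "-0.0045 -0.087 -0.0184 0" --pt "-0.0048 -0.0929 -0.0122 0" --pt "-0.0049 -0.0978 -0.005 0" --pt "-0.005 -0.1015 0.0027 0" --pt "-0.005 -0.104 0.011 0" --pt "-0.005 -0.104 0.011 0" --pt "-0.005 -0.104 0.011 0"

```text
t: 37.2
tcp_pos: [0.5541, 0.0393, 0.119]
tool_rot: [0.289, 0.641, -0.259, 0.662]
force: [5.0, 0.1, -2.0]
finger_gap: 0.219
```

```bash
python3 -c "
from h import *
arc(ang(),126,17,tail=2)"
```

```text
ANG 212.5 r 0.055 F [ 5.   0.1 -2. ] xaxis [ 0.0443  0.0265 -0.9987] cT [0.6004 0.0688] gz 0.165 yaw 44.4 t 37.2
phi 212.5 r 0.055 F [ 5.   0.1 -2. ] tcp [0.5541 0.0393 0.119 ] gap 0.219 t 37.2
[[0.0, -0.001, 0.007, 0], [0.0001, -0.0011, 0.0141, 0], [0.0002, -0.0003, 0.0212, 0], [0.0004, 0.0014, 0.0281, 0], [0.0006, 0.004, 0.0347, 0], [0.0009, 0.0074, 0.0409, 0], [0.0011, 0.0116, 0.0467, 0], [0.0015, 0.0165, 0.0518, 0], [0.0018, 0.0221, 0.0563, 0], [0.0021, 0.0281, 0.06, 0], [0.0025, 0.0346, 0.0629, 0], [0.0029, 0.0414, 0.0649, 0], [0.0032, 0.0484, 0.066, 0], [0.0036, 0.0555, 0.0663, 0], [0.0039, 0.0626, 0.0656, 0], [0.0043, 0.0695, 0.064, 0], [0.0046, 0.0762, 0.0615, 0], [0.0046, 0.0762, 0.0615, 0], [0.0046, 0.0762, 0.0615, 0]]
```

Request:
play_rows --pt "0 -0.001 0.007 0" --pt "0 -0.0011 0.0141 0" --pt "0.0002 -0.0003 0.0212 0" --pt "0.0004 0.0014 0.0281 0" --pt "0.0006 0.004 0.0347 0" --pt "0.0009 0.0074 0.0409 0" --pt "0.0011 0.0116 0.0467 0" --pt "0.0015 0.0165 0.0518 0" --pt "0.0018 0.0221 0.0563 0" --pt "0.0021 0.0281 0.06 0" --pt "0.0025 0.0346 0.0629 0" --pt "0.0029 0.0414 0.0649 0" --pt "0.0032 0.0484 0.066 0" --pt "0.0036 0.0555 0.0663 0" --pt "0.0039 0.0626 0.0656 0" --pt "0.0043 0.0695 0.064 0" --pt "0.0046 0.0762 0.0615 0" --pt "0.0046 0.0762 0.0615 0" --pt "0.0046 0.0762 0.0615 0"

```text
t: 39.1
tcp_pos: [0.6523, 0.0496, 0.1191]
tool_rot: [0.289, 0.64, -0.259, 0.663]
force: [-0.6, 2.1, 2.6]
finger_gap: 0.219
```

```bash
python3 -c "
from h import *
c=ang()
arc(c,13.0,5,tail=3)"
```

```text
ANG 339.61 r 0.0552 F [-0.6  2.1  2.6] xaxis [ 0.0457  0.0275 -0.9986] cT [0.6005 0.0689] gz 0.165 yaw 44.4 t 39.1
phi 339.61 r 0.0552 F [-0.6  2.1  2.6] tcp [0.6523 0.0496 0.1191] gap 0.219 t 39.1
[[0.0001, 0.0021, -0.0013, 0], [0.0002, 0.0043, -0.0025, 0], [0.0003, 0.0064, -0.0038, 0], [0.0004, 0.0085, -0.0053, 0], [0.0005, 0.0105, -0.0068, 0], [0.0005, 0.0105, -0.0068, 0], [0.0005, 0.0105, -0.0068, 0], [0.0005, 0.0105, -0.0068, 0]]
```

Request:
play_rows --pt "0 0.0021 -0.0013 0" --pt "0.0002 0.0043 -0.0025 0" --pt "0.0003 0.0064 -0.0038 0" --pt "0.0004 0.0085 -0.0053 0" --pt "0.0005 0.0105 -0.0068 0" --pt "0.0005 0.0105 -0.0068 0" --pt "0.0005 0.0105 -0.0068 0" --pt "0.0005 0.0105 -0.0068 0"

```text
t: 39.9
tcp_pos: [0.6553, 0.0622, 0.1191]
tool_rot: [0.289, 0.64, -0.258, 0.663]
force: [-0.6, 0.5, 1.9]
finger_gap: 0.217
```

```bash
python3 -c "
from h import *
c=ang()
arc(c,1,1,tail=3)
s=snap('wrist','w17'); ang()
cv2.imwrite('pics/w17b.png',cv2.resize(s['image'],None,fx=1.5,fy=1.5,interpolation=cv2.INTER_CUBIC))"
```

```text
ANG 353.06 r 0.0552 F [-0.6  0.5  1.9] xaxis [ 0.0465  0.0281 -0.9985] cT [0.6005 0.0689] gz 0.165 yaw 44.4 t 39.9
phi 353.06 r 0.0552 F [-0.6  0.5  1.9] tcp [0.6553 0.0622 0.1191] gap 0.217 t 39.9
[[0.0, 0.0006, -0.0008, 0], [0.0, 0.0006, -0.0008, 0], [0.0, 0.0006, -0.0008, 0], [0.0, 0.0006, -0.0008, 0]]
ANG 353.04 r 0.0552 F [0.6 0.7 2.4] xaxis [ 0.0465  0.0281 -0.9985] cT [0.6005 0.0689] gz 0.165 yaw 44.4 t 39.95
```

View pics/w17b.png

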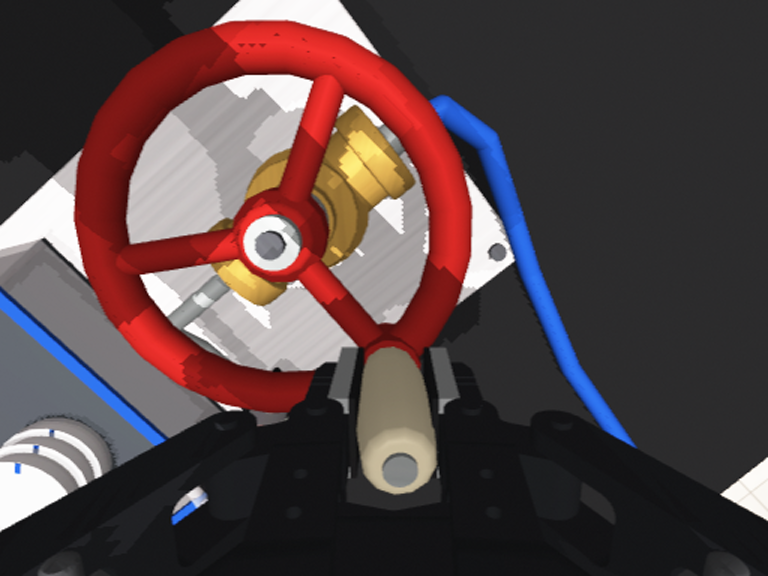

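```bash
python3 -c "
from h import *
np.set_printoptions(precision=4,suppress=True)
s=snap('top','t3'); im=s['image'][130:240,120:400]; cv2.imwrite('pics/t3c.png',cv2.resize(im,None,fx=2.8,fy=2.8,interpolation=cv2.INTER_CUBIC))
s=snap('scene','s3'); im=s['image'][170:270,140:300]; cv2.imwrite('pics/s3c.png',cv2.resize(im,None,fx=5,fy=5,interpolation=cv2.INTER_CUBIC))
ang()"
```

```text
ANG 353.03 r 0.0552 F [0.3 1.3 2.3] xaxis [ 0.0465  0.0281 -0.9985] cT [0.6005 0.0689] gz 0.165 yaw 44.4 t 40.05
```

View pics/t3c.png

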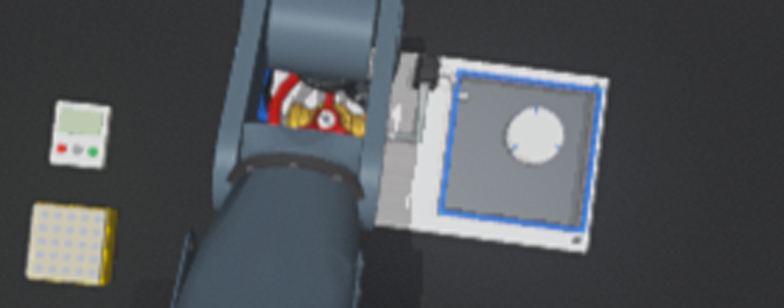

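View pics/s3c.png

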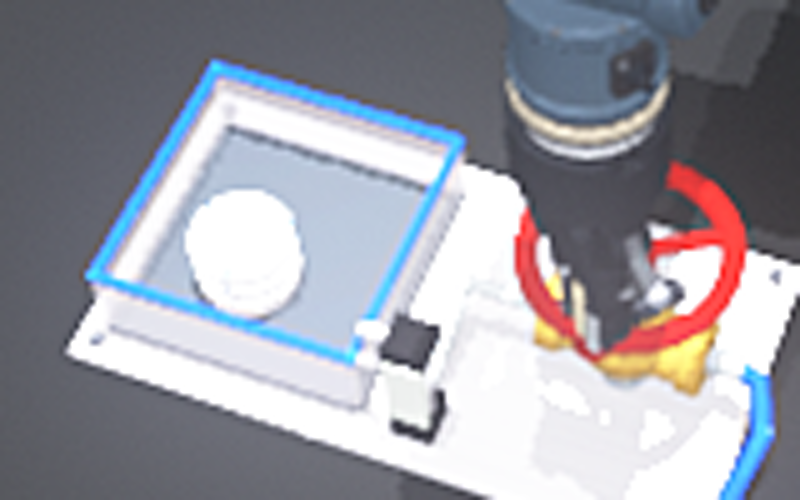

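```bash
python3 -c "
from h import *
print(manip.sign_off()); ang()"
```

```text
the job is handed in; nothing more can be done
None
the job is handed in; nothing more can be done
```

Both loose dishes are stacked on the one in the tub. The valve was closed to its stop, then backed off two full turns, and the arm is still gripping the handle. I handed in at about 40 s.

**Pile:**
- The overhead camera puts the top dish about 1 mm from where the bottom dish first stood.
- The wrist camera had the middle dish within about 0.6 mm of the bottom one.
- The blue rim marks also line up.
- Each dish was released with 2 N or less on the tool.

**Valve:**
- The stop was found twice. A gentle re-approach at about 11 N put it at 352.9° on the handle circle, which works out to about 353.15° with no load.
- After two turns the wheel stood at 353.03–353.06°, about 0.1° short of exact. The stop estimate itself is good to a few tenths of a degree.
- About 2 N is on the tool as it holds still.

**What did not go as planned:**
- **First grasp:** I closed above dish b without touching it, because the fingertips sit about 29–31 mm behind the stated tool point. I re-grasped lower. That grip pressed the bench with about 16 N.
- **Setting dish b down:** this pressed the pile with about 15 N for a moment, before I unloaded and let go.
- **Stop contact:** the first contact with the valve stop peaked at about 60 N. That is well under the 120 N wrist limit, and it went through the finger pads on the handle. It left the tool tilted by about 3°, which I allowed for in the angle readings.
- **Camera mismatch:** the wrist and overhead cameras disagree by about 2 mm in absolute position, so I placed the dishes by relative measurements.

The timer and tip box look untouched in the last overhead picture.

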